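# Put today's reagent dispensers in service at the blood-bank bench

### The job

Stand yesterday's empty bottles upright in the wooden returns crate, and stand each new dispenser bottle in the middle of the seat of the drip mat of its own colour, its barcode label turned squarely to the reader's windows and its swivelling spout turned so that its mouth hangs over the mat's black drip well. When all of them are in place, press the reader's green log key fully down and let go, leaving everything standing as it is; do not disturb the two small dropper bottles that stand near by.

Things in the scene. Friction and masses are not known exactly. Their poses are not given: they have to be found in the camera images.
- reader: fixed white box, 90 mm deep (x), 420 long (y -195 to +225), 75 high; three dark red scan windows (y = -120, 0, +120 mm, 42 mm up) in its front face, which looks along its own -x to the robot: a label facing them points along the reader's +x. Origin: on the table under the front face. The mats lie before the windows, seats on its line x = -90 mm, in any order.
- log_key_top (a point): top of the green round log key (26 mm across) on the top of the reader near its +y end; presses straight down, 6 mm travel, spring, about 5 N fully down
- log_key (a joint): travel of the log key in m: 0 up, 0.006 fully down
- crate: wooden returns crate fixed to the table, open on top, outside 180 mm (x) x 220 mm (y) x 55 mm high, walls and floor 8 mm; origin at the table under its centre. Empty of anything at the start; may be left or right of the reader.
- red_mat: flat red drip mat fixed to the table, 1 mm thick: seat, a disc 92 mm across with a grey middle, around the origin (on the table under the seat's centre) and, 70 mm along its own -x, a red disc 42 mm across with a black round drip well 33 mm across. Mats lie in any order.
- red_bottle: new bottle (may be absent), 0.55 kg: amber glass 52 mm across, 86 high, in a heavy steel foot 72 mm across, 18 high; on top a swivelling head: red collar with spout 93-109 mm up, white barrel 30 across 109-161 mm up (grip it at about 137), red knob 34 across to 171 mm. Origin: centre of underside, z up, label on its +x side. Starts on a thin blue-green mat.
- red_label (a point): middle of the barcode label of the red bottle, on the glass 26 mm from its axis, 46 mm above its underside; straight out along the bottle's +x
- red_spout (a point): mouth of the red spout (8 mm pipe), 70 mm from the bottle's axis, 82 mm up; it leaves the head 102 mm up and bends down. x points outward along it. The head swivels endlessly on the bottle with a light friction, 0.015 N m, below that of the bottle on its mat: turning the head of a standing bottle leaves the bottle still; lifted by its head, bottle and head turn together.
- red_empty: yesterday's empty bottle (may be absent), about 0.14 kg: amber glass 52 mm across with a plain red band and a red screw cap 36 mm across from 86 to 106 mm above the underside, no dispenser. Origin: centre of the underside. It starts standing on the red mat's seat.
- blue_mat: flat blue drip mat fixed to the table, 1 mm thick: seat, a disc 92 mm across with a grey middle, around the origin (on the table under the seat's centre) and, 70 mm along its own -x, a blue disc 42 mm across with a black round drip well 33 mm across. Mats lie in any order.
- blue_bottle: new bottle (may be absent), 0.55 kg: amber glass 52 mm across, 86 high, in a heavy steel foot 72 mm across, 18 high; on top a swivelling head: blue collar with spout 93-109 mm up, white barrel 30 across 109-161 mm up (grip it at about 137), blue knob 34 across to 171 mm. Origin: centre of underside, z up, label on its +x side. Starts on a thin blue-green mat.
- blue_label (a point): middle of the barcode label of the blue bottle, on the glass 26 mm from its axis, 46 mm above its underside; straight out along the bottle's +x
- blue_spout (a point): mouth of the blue spout (8 mm pipe), 70 mm from the bottle's axis, 82 mm up; it leaves the head 102 mm up and bends down. x points outward along it. The head swivels endlessly on the bottle with a light friction, 0.015 N m, below that of the bottle on its mat: turning the head of a standing bottle leaves the bottle still; lifted by its head, bottle and head turn together.
- blue_empty: yesterday's empty bottle (may be absent), about 0.14 kg: amber glass 52 mm across with a plain blue band and a blue screw cap 36 mm across from 86 to 106 mm above the underside, no dispenser. Origin: centre of the underside. It starts standing on the blue mat's seat.
- yellow_mat: flat yellow drip mat fixed to the table, 1 mm thick: seat, a disc 92 mm across with a grey middle, around the origin (on the table under the seat's centre) and, 70 mm along its own -x, a yellow disc 42 mm across with a black round drip well 33 mm across. Mats lie in any order.
- yellow_bottle: new bottle (may be absent), 0.55 kg: amber glass 52 mm across, 86 high, in a heavy steel foot 72 mm across, 18 high; on top a swivelling head: yellow collar with spout 93-109 mm up, white barrel 30 across 109-161 mm up (grip it at about 137), yellow knob 34 across to 171 mm. Origin: centre of underside, z up, label on its +x side. Starts on a thin blue-green mat.
- yellow_label (a point): middle of the barcode label of the yellow bottle, on the glass 26 mm from its axis, 46 mm above its underside; straight out along the bottle's +x
- yellow_spout (a point): mouth of the yellow spout (8 mm pipe), 70 mm from the bottle's axis, 82 mm up; it leaves the head 102 mm up and bends down. x points outward along it. The head swivels endlessly on the bottle with a light friction, 0.015 N m, below that of the bottle on its mat: turning the head of a standing bottle leaves the bottle still; lifted by its head, bottle and head turn together.
- yellow_empty: yesterday's empty bottle (may be absent), about 0.14 kg: amber glass 52 mm across with a plain yellow band and a yellow screw cap 36 mm across from 86 to 106 mm above the underside, no dispenser. Origin: centre of the underside. It starts standing on the yellow mat's seat.
- dropper_blue: small white dropper bottle with blue tip, 25 mm across, 71 mm high; bystander, to be left alone; origin in the underside
- dropper_yellow: small white dropper bottle with yellow tip, 25 mm across, 71 mm high; bystander, to be left alone; origin in the underside
Not all that is in view belongs to the job. What is shaped like the blue_empty but pink or purple is not meant. What is shaped like the yellow_empty but purple is not meant.

How it is judged:
By the outcome, as a careful person would: the job done as asked, in the order asked, and still so for the second after the job is handed in, with the robot touching nothing.
Of red_bottle, blue_bottle, yellow_bottle only 2 to 3 are there at a start; the rules pass over those that are not, and their reading is None.
Of red_empty, blue_empty, yellow_empty only 2 to 3 are there at a start; the rules pass over those that are not, and their reading is None.
At some moment in a run one of red_bottle, blue_bottle, yellow_bottle may be knocked a few centimetres aside while the robot is not near it.
It also fails if it takes over 210 s, if anything falls off the work surface, if the arm or the gripper's body presses on something with over 40 N, if the wrist force passes 120 N, or if a joint passes its speed limit or range.

### The arm

A 6-joint arm with a two-finger parallel gripper is mounted at the origin on the work surface. World frame = base frame: x ahead of the robot, y to its left, z up, the work surface at z = 0. Lengths are in m, angles in rad, forces in N, time in s.
With the tool pointing down it reaches from about 0.375 to 0.925 m from the base axis. Payload 5.7 kg.
Tool frame: the origin (TCP) lies midway between the tips of the shut fingers; the grasp point (between the pads) lies 19 mm behind it; z points along the fingers, y is the line along which they close (so a half turn about z gives the same grasp; the last joint's range is limited). The gripper opens to 85 mm and grips with 20 to 120 N. Pads are 22 mm wide; open, the fingers measure 114 mm over their backs; the gripper's body (76 mm by 85 mm) begins 54 mm behind the grasp point. The pads swing forward as they close: fully open they stand 13 mm farther back than shut.
Start: joints at [1.018, 0.359, 1.51, -0, 1.272, -0.115], TCP at [0.254, 0.543, 0.231] pointing down, gripper open.
Joint ranges: [-2.97, 2.97], [-1.01, 2.36], [0.21, 2.38], [-0.96, 4.11], [0.2, 2.71], [-2.98, 2.98]. Speed limits (rad/s): [2.39, 2.39, 3.14, 3.14, 3.14, 3.14].

### API

Orientations are given as a rotation vector (axis times angle).
In Python, from workcell import r gives the robot as it stands.
- The arm moves only by the tool send_rows, never from a script. Its argument "moves" is a list of rows, each an object with "delta_pos": the shift along the tool's x, y, z in units of 500 mm (1.0 is 500 mm), a list of three; "twist": the turn about the tool's z in units of pi/2 rad (1.0 is pi/2 rad); "grip": the opening, from 0 (shut) to 1 (fully open). A call has 1 to 12 rows; each row is the pose to reach, as a shift and turn from the pose commanded when the call began, along the tool's axes at that moment; what a row does not reach only later rows make up. A row lasts 1/8 s, in which the tool goes at most 62.5 mm and 10.7 degrees, less where a joint would pass 70% of its speed; a pose out of reach is approached as far as the arm can. A call with a number of a shift or a turn outside -1 to 1 is refused whole. A call with a gripper value outside its range is refused whole. The fingers move at their own pace and stop on an object; "squeeze" is the grip in N (left out, the last holds). Time passes only in rows, so rows that repeat a pose let the fingers close. It gives the time, the measured TCP pose, the force, the opening and the grip force at its end, in the units of the state.
- r.observe(): the state, without advancing time (a new reading comes with each control period).
- r.camera(name): name is "scene" or "top" or "wrist"; returns a dict with "frame" (420x560x3 uint8, red, green, blue), "range_z" (420x560 float32, m along the optical axis (not along the pixel's ray), 0 where there is no reading), "K" (3x3 intrinsics, pixels), "R" (3x3) and "t" (3): a world point X has camera coordinates R X + t; the wrist camera has in their place "hand_eye" (4x4, takes a point from camera to tool coordinates, whose origin is the TCP and whose axes are the flange's). Camera axes: x right, y down, z forward; pixel columns grow to the right and rows downward; lengths in m; the calibration is good to about 2 mm. A picture is of the moment at which its call begins: read the wrist's pose just before it.
- r.finish_job(): hands the job in; it is judged then, once.
Trained networks look in a picture, given as the dict that the camera call returned (one of the last four; its "shot" number tells which), for a name from the list of things; names that differ only in an ending like _2 or _b are one class to them, and where a whole thing is asked for, a point or a joint stands for the part that bears it (a point fixed in the world has none). Each returns a list of dicts, best first, with "conf" (0 to 1); they miss things now and then, are a little off and sometimes report something else, mostly with a low value. They report only what shows in the picture. A call takes as long as a camera call. They do not tell look-alikes from the thing itself.
- r.boxes_of(picture, label): "extent" ([left, top, right, bottom] in pixels, round what is visible of it).
- r.place_of(picture, label): "pixel" ([row, column] in pixels: a listed point, or the origin of a listed thing).
The state is a dict: "t": time; "qpos": joint angles; "joint_vel": joint speeds; "tau": joint torques, N m; "ee_pos": TCP position; "orientation": TCP orientation; "contact_force": force on the tool from outside, world axes, zero at the start; "moment": the same for the moment, N m; "opening": opening from 0.0 (shut) to 1.0 (fully open); "finger_force": force on a finger pad.
Only numpy, scipy, OpenCV 4.12 (cv2) and the standard library are available. Lean on these libraries where they do the work, as an engineer would, in place of code of your own. Each camera call takes 0.05 s, during which the arm holds its last target. There are 200 camera calls.

## Working session

There is one attempt and no reset: what is moved stays moved. The work goes in short steps, Python scripts to look and compute and a tool call to move; the robot and the scene stay as the last step left them, time stands still between calls to the robot, and variables do not carry over. Pictures are saved under pics/ and viewed, at most 14 in all, crops included, and the job is handed in when it is done.

Besides the shell and the picture viewer there is one more tool, called after "Request:" as name(argument=value, ...) on one line, values as JSON. send_rows: Moves the arm, as the interface text tells. Its arguments: {"type":"object","properties":{"moves":{"type":"array"},"squeeze":{"type":"number"}},"required":["moves"]}

```bash
ls; mkdir -p pics; cat > h.py <<'E'
import numpy as np, cv2
from scipy.spatial.transform import Rotation as Ro
from workcell import r
def w(c,px,z=None,st=None):
    "pixel (row,col)-> world; at height z plane or via depth"
    v,u=px; K=c["K"]; ray=np.linalg.inv(K)@[u,v,1]
    if "R" in c and c.get("R") is not None: Rc=c["R"].T; o=-Rc@c["t"]
    else:
        H=c["hand_eye"]; A=Ro.from_rotvec(st["orientation"]).as_matrix()
        Rc=A@H[:3,:3]; o=A@H[:3,3]+st["ee_pos"]
    if z is None:
        d=c["range_z"][int(round(v)),int(round(u))]; return o+Rc@ray*d
    d=Rc@ray; return o+d*(z-o[2])/d[2]
def save(c,n,s=1.4):
    cv2.imwrite("pics/"+n,cv2.resize(c["frame"][:,:,::-1],None,fx=s,fy=s))
E
python3 - <<'E'
from h import *
np.set_printoptions(precision=3,suppress=True)
s=r.observe();print(s)
for n in["top","scene"]:
    c=r.camera(n);save(c,n+"0.png")
    print(n,-c["R"].T@c["t"],c["R"])
    for l in ["reader","log_key_top","crate"]+[a+b for a in("red","blue","yellow") for b in("_mat","_bottle","_label","_spout","_empty")]+["dropper_blue","dropper_yellow"]:
        for p in r.place_of(c,l)[:2]:
            z={"log_key_top":.08,"_label":.047,"_spout":.083}
            zz=next((v for k,v in z.items() if k in l),0.001)
            print(l,round(p["conf"],2),np.round(p["pixel"]),w(c,p["pixel"],zz))
E
```

```text
pics
{'t': 0.0, 'qpos': array([ 1.018,  0.359,  1.511,  0.   ,  1.272, -0.115]), 'joint_vel': array([ 0.002, -0.001,  0.001,  0.001,  0.001,  0.002]), 'tau': array([  0.002, -52.764, -27.862,  -0.   ,   0.013,  -0.   ]), 'ee_pos': array([0.254, 0.543, 0.23 ]), 'orientation': array([-0.682, -3.066,  0.003]), 'contact_force': array([0.661, 0.039, 0.042]), 'moment': array([0.022, 0.029, 0.037]), 'finger_force': 0.0, 'opening': 0.9983708093038433}
top [ 0.33  -0.021  1.251] [[-0.011 -1.    -0.008]
 [-0.993  0.012 -0.117]
 [ 0.118  0.007 -0.993]]
reader 0.58 [169. 275.] [ 0.617 -0.018  0.001]
log_key_top 0.51 [151. 207.] [0.656 0.179 0.08 ]
crate 0.85 [214. 151.] [0.482 0.365 0.001]
crate 0.64 [216. 410.] [ 0.467 -0.43   0.001]
red_mat 0.63 [200. 274.] [ 0.522 -0.014  0.001]
red_mat 0.43 [220. 411.] [ 0.452 -0.431  0.001]
blue_mat 0.92 [199. 236.] [0.526 0.102 0.001]
blue_mat 0.23 [197. 314.] [ 0.528 -0.138  0.001]
blue_bottle 0.87 [217. 366.] [ 0.464 -0.295  0.001]
blue_bottle 0.24 [198. 233.] [0.528 0.112 0.001]
blue_label 0.88 [212. 362.] [ 0.474 -0.272  0.047]
blue_spout 0.81 [207. 39
[... 1280 characters left out ...]
.82 [274. 289.] [0.519 0.102 0.001]
blue_bottle 0.91 [181. 220.] [ 0.48  -0.285  0.001]
blue_bottle 0.48 [299. 255.] [0.622 0.115 0.001]
blue_label 0.81 [171. 221.] [ 0.482 -0.268  0.047]
blue_spout 0.73 [146. 202.] [ 0.488 -0.357  0.083]
blue_empty 0.82 [280. 400.] [0.317 0.262 0.001]
blue_empty 0.8 [276. 291.] [0.517 0.109 0.001]
yellow_mat 0.92 [216. 235.] [ 0.521 -0.137  0.001]
yellow_bottle 0.6 [157. 199.] [ 0.476 -0.419  0.001]
yellow_label 0.75 [139. 205.] [ 0.446 -0.43   0.047]
yellow_empty 0.95 [152. 279.] [ 0.261 -0.303  0.001]
yellow_empty 0.8 [167. 263.] [ 0.344 -0.266  0.001]
dropper_blue 0.46 [192. 253.] [ 0.428 -0.192  0.001]
dropper_yellow 0.69 [284. 344.] [0.431 0.197 0.001]
```

View pics/top0.png

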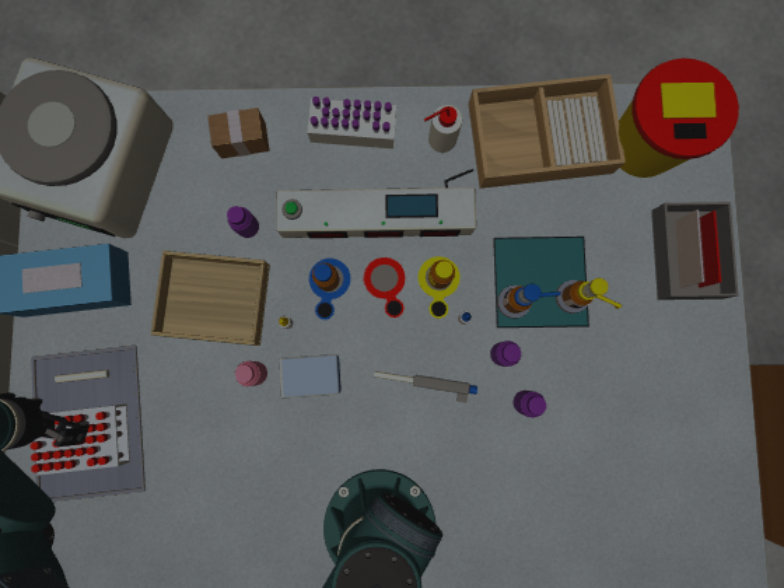

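View pics/scene0.png

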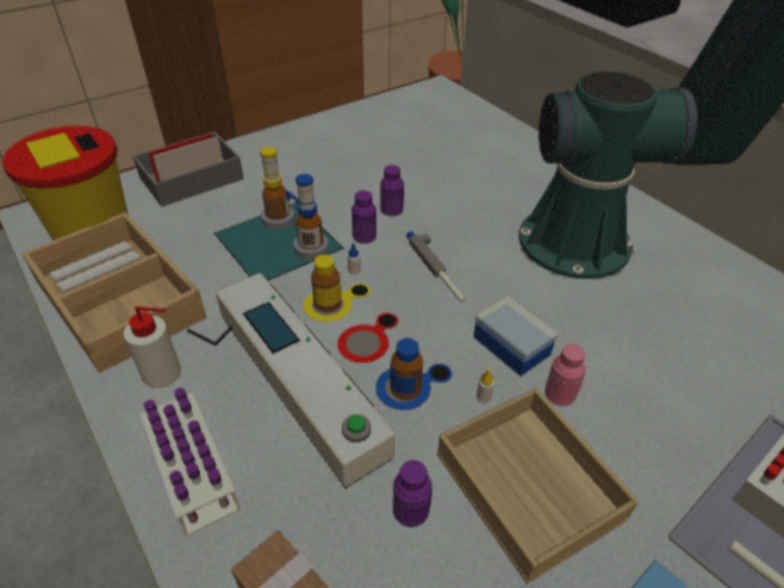

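The top view shows the blue empty on the blue mat (327,275), the yellow empty on the yellow mat (440,272), and a bare red mat (384,278). The blue bottle (520,300) and yellow bottle (575,295) stand on the teal mat. The droppers are at (285,322) and (465,318), and the crate is at (212,298). There are four purple or pink decoys. Next I'll move closer and measure with the wrist camera.

```bash
cat >> h.py <<'E'
np.set_printoptions(precision=4,suppress=True)
def go(p,yaw=None,s=None):
    "print tool delta/500mm and twist/(pi/2) to TCP p, with tool-y axis at world angle yaw (deg, mod 180)"
    s=s or r.observe(); A=Ro.from_rotvec(s["orientation"]).as_matrix()
    d=A.T@(np.array(p)-s["ee_pos"])/.5
    y=np.degrees(np.arctan2(A[1,1],A[0,1]))
    # tool z down: +twist -> world yaw decreases
    t=0 if yaw is None else -(((yaw-y)+90)%180-90)/90
    print("go",np.round(p,4),"delta",d.round(4),"twist",round(t,4),"(now yaw %.1f q6 %.2f)"%(y,s["qpos"][5])) 
E
python3 - <<'E'
from h import *
go([.43,.05,.40])
go([.43,.05,.40],90)
s=r.observe();c=r.camera("wrist");print(c["hand_eye"],c["K"])
E
```

```text
go [0.43 0.05 0.4 ] delta [-0.7364 -0.7448 -0.3374] twist 0 (now yaw 64.9 q6 -0.12)
go [0.43 0.05 0.4 ] delta [-0.7364 -0.7448 -0.3374] twist -0.2787 (now yaw 64.9 q6 -0.12)
[[-0.0006 -0.9639 -0.2663  0.0687]
 [ 1.     -0.0007  0.0002  0.0006]
 [-0.0004 -0.2663  0.9639 -0.1426]
 [ 0.      0.      0.      1.    ]] [[324.6123   0.     279.8866]
 [  0.     324.6123 213.4709]
 [  0.       0.       1.    ]]
```

Request:
send_rows(moves=[{"delta_pos": [-0.736, -0.745, -0.337], "twist": -0.279, "grip": 1}, {"delta_pos": [-0.736, -0.745, -0.337], "twist": -0.279, "grip": 1}, {"delta_pos": [-0.736, -0.745, -0.337], "twist": -0.279, "grip": 1}, {"delta_pos": [-0.736, -0.745, -0.337], "twist": -0.279, "grip": 1}, {"delta_pos": [-0.736, -0.745, -0.337], "twist": -0.279, "grip": 1}, {"delta_pos": [-0.736, -0.745, -0.337], "twist": -0.279, "grip": 1}, {"delta_pos": [-0.736, -0.745, -0.337], "twist": -0.279, "grip": 1}, {"delta_pos": [-0.736, -0.745, -0.337], "twist": -0.279, "grip": 1}, {"delta_pos": [-0.736, -0.745, -0.337], "twist": -0.279, "grip": 1}, {"delta_pos": [-0.736, -0.745, -0.337], "twist": -0.279, "grip": 1}, {"delta_pos": [-0.736, -0.745, -0.337], "twist": -0.279, "grip": 1}, {"delta_pos": [-0.736, -0.745, -0.337], "twist": -0.279, "grip": 1}])

```text
t: 3.65
ee_pos: [0.4289, 0.0512, 0.3993]
orientation: [0.003, -3.14, -0.001]
contact_force: [-0.6, -0.2, -0.4]
opening: 1.004
finger_force: 0.0
```

```bash
python3 - <<'E'
from h import *
s=r.observe();print(s["ee_pos"],s["qpos"],s["t"])
go(s["ee_pos"],90)
c=r.camera("wrist");save(c,"w1.png")
for l,z in [("reader",0),("log_key_top",.083),("crate",0),("red_mat",.001),("blue_mat",.001),("yellow_mat",.001),("blue_empty",.0),("yellow_empty",0),("dropper_blue",0),("dropper_yellow",0),("blue_bottle",0)]:
    for p in r.place_of(c,l)[:2]:
        print(l,round(p["conf"],2),np.round(p["pixel"]),w(c,p["pixel"],z,s))
E
```

```text
[0.4289 0.0512 0.3993] [-0.0417 -0.0137  1.5692  0.0003  1.5873 -1.6147] 3.65
go [0.4289 0.0512 0.3993] delta [0. 0. 0.] twist 0.0014 (now yaw 90.1 q6 -1.61)
reader 0.56 [267. 240.] [ 0.6111 -0.0186  0.    ]
log_key_top 0.56 [321. 362.] [0.6669 0.1849 0.083 ]
log_key_top 0.16 [215. 311.] [0.49   0.0982 0.083 ]
crate 0.94 [195. 455.] [0.4768 0.3515 0.    ]
red_mat 0.94 [221. 240.] [ 0.523  -0.0163  0.001 ]
red_mat 0.56 [202.  74.] [ 0.4892 -0.3003  0.001 ]
blue_mat 0.89 [225. 309.] [0.5297 0.1034 0.001 ]
blue_mat 0.69 [219. 172.] [ 0.5202 -0.1342  0.001 ]
yellow_mat 0.72 [220. 172.] [ 0.5208 -0.1348  0.001 ]
blue_empty 0.61 [ 98. 414.] [0.3202 0.2643 0.    ]
blue_empty 0.56 [219. 314.] [0.5202 0.1116 0.    ]
yellow_empty 0.93 [223. 172.] [ 0.528  -0.1363  0.    ]
yellow_empty 0.66 [47. 41.] [ 0.2484 -0.3103  0.    ]
dropper_blue 0.7 [204.  73.] [ 0.4942 -0.3029  0.    ]
dropper_blue 0.65 [171. 138.] [ 0.4365 -0.1841  0.    ]
dropper_yellow 0.63 [166. 364.] [0.4281 0.1933 0.    ]
blue_bottle 0.91 [187.  75.] [ 0.4644 -0.2941  0.    ]
```

View pics/w1.png

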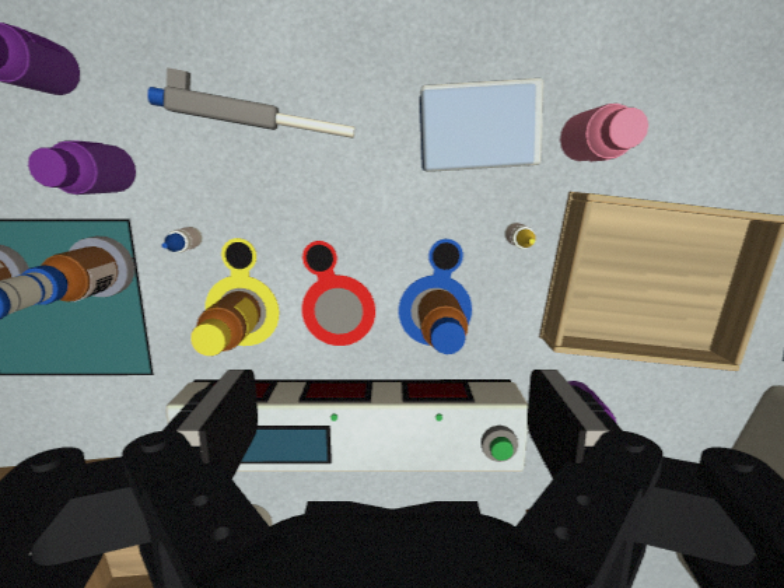

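The wrist picture shows the three mats with their wells: yellow (240,310), red (338,310) and blue (436,310) in displayed pixels, each well just above its seat. It also shows both caps (210,335) and (447,335), the reader's front edge at row ~381, the green key at (500,447) and the whole crate. I'll measure these precisely now.

```bash
cat >> h.py <<'E'
def cloud(c,s=None):
    "world xyz per pixel from depth"
    v,u=np.mgrid[0:420,0:560]; d=c["range_z"]; K=c["K"]
    P=np.stack([(u-K[0,2])/K[0,0]*d,(v-K[1,2])/K[1,1]*d,d],-1)
    if s is None: return (P-c["t"])@c["R"]
    H=c["hand_eye"]; A=Ro.from_rotvec(s["orientation"]).as_matrix()
    return (P@H[:3,:3].T+H[:3,3])@A.T+s["ee_pos"]
HUE={"red":(0,8),"blue":(104,118),"yellow":(24,33),"green":(50,75)}
def mask(c,col,smin=120):
    h=cv2.cvtColor(c["frame"],cv2.COLOR_RGB2HSV); a,b=HUE[col]
    m=(h[...,0]>=a)&(h[...,0]<=b)
    if col=="red": m|=h[...,0]>174
    return m&(h[...,1]>smin)&(h[...,2]>60)
def circ(p):
    "algebraic circle fit"
    A=np.c_[2*p,np.ones(len(p))]; x=np.linalg.lstsq(A,(p**2).sum(1),rcond=None)[0]
    return x[:2],np.sqrt(x[2]+x[0]**2+x[1]**2)
def near(W,m,xy,rad,z0,z1):
    return m&(np.hypot(W[...,0]-xy[0],W[...,1]-xy[1])<rad)&(W[...,2]>z0)&(W[...,2]<z1)
E
cat > m1.py <<'E'
from h import *
s=r.observe();c=r.camera("wrist");W=cloud(c,s);g=c["frame"].max(2)
for n,xy in [("red",(.523,-.016)),("blue",(.527,.103)),("yellow",(.521,-.135))]:
    m=near(W,mask(c,n),xy,.06,-.01,.012)
    cs,_=cv2.findContours(m.astype(np.uint8),cv2.RETR_EXTERNAL,cv2.CHAIN_APPROX_NONE)
    p=np.array([w(c,q[0][::-1],.001,s)[:2] for q in max(cs,key=len)])
    p=p[p[:,0]>xy[0]-.03]   # away from the well disc
    for _ in range(6):
        ce,R=circ(p); e=np.abs(np.hypot(*(p-ce).T)-R); p=p[e<max(.002,1.5*np.median(e))]
    k=(g<45)&(np.hypot(W[...,0]-xy[0]+.07,W[...,1]-xy[1])<.04)&(abs(W[...,2])<.012)
    v,u=np.nonzero(k); wl=w(c,(v.mean(),u.mean()),.001,s)[:2]
    d=ce-wl; print(n,"seat",ce,"R",R,"n",len(p),"well",wl,"dist",np.hypot(*d),"yaw",np.degrees(np.arctan2(d[1],d[0])))
    t=near(W,mask(c,n,80),xy,.08,.1025,.12)
    if t.sum()>20:
        cs,_=cv2.findContours(t.astype(np.uint8),cv2.RETR_EXTERNAL,cv2.CHAIN_APPROX_NONE)
        q=max(cs,key=len)[:,0,:]; (u,v),rr=cv2.minEnclosingCircle(q)
        print("   cap",t.sum(),w(c,(v,u),.106,s),"R",rr/324*(s["ee_pos"][2]+.143-.106),"z",np.median(W[t][:,2]))
t=near(W,mask(c,"green"),(.667,.185),.04,.06,.1); print("key",W[t].mean(0),t.sum())
# reader top face
m=(W[...,2]>.068)&(W[...,2]<.08)&(W[...,0]>.54)&(W[...,0]<.72)&(abs(W[...,1])<.24); 
q=W[m][:,:2]; print("reader top",q.min(0),q.max(0),np.median(W[m][:,2]))
e=[]
for y in np.arange(-.12,.2,.005):
    b=q[abs(q[:,1]-y)<.0025]
    if len(b)>5: e.append((y,b[:,0].min()))
e=np.array(e); f=np.polyfit(e[:,1-1],e[:,1],1); 
res=abs(e[:,1]-np.polyval(f,e[:,0])); f=np.polyfit(*e[res<.004].T,1)
print("front x=%.4f at y=0, reader yaw %.2f"%(f[1],np.degrees(-np.arctan(f[0]))))
# crate rim
m=(W[...,2]>.048)&(W[...,2]<.062)&(W[...,1]>.22)&(W[...,1]<.5)&(W[...,0]>.33)&(W[...,0]<.62)
print("crate",cv2.minAreaRect(W[m][:,:2].astype(np.float32)),m.sum())
E
python3 m1.py
```

```text
red seat [ 0.5249 -0.014 ] R 0.044733438954271273 n 105 well [ 0.4579 -0.0349] dist 0.07015399067449077 yaw 17.316214982523384
blue seat [0.5249 0.1059] R 0.04428183532218566 n 69 well [0.4554 0.1171] dist 0.07041743779035042 yaw -9.114362247555679
   cap 451 [0.5212 0.1092 0.106 ] R 0.01628036716294669 z 0.10588309544954655
yellow seat [ 0.5305 -0.1292] R 0.03866731590311563 n 56 well [ 0.4551 -0.1318] dist 0.07549673672336406 yaw 1.9999208875262067
   cap 465 [ 0.5227 -0.1351  0.106 ] R 0.017193877541631205 z 0.10581192739101525
key [0.6568 0.1753 0.096 ] 197
reader top [ 0.5406 -0.208 ] [0.703  0.2104] 0.07506935114753888
front x=0.6133 at y=0, reader yaw -0.33
crate ((0.4765301048755646, 0.3550616204738617), (0.23267260193824768, 0.2886914014816284), 89.0318832397461) 3077
```

```bash
python3 - <<'E'
from h import *
go([.5215,.109,.20]);go([.5215,.109,.074])
E
```

```text
go [0.5215 0.109  0.2   ] delta [-0.1835  0.118   0.3996] twist 0 (now yaw 90.0 q6 -1.62)
go [0.5215 0.109  0.074 ] delta [-0.1835  0.118   0.6516] twist 0 (now yaw 90.0 q6 -1.62)
```

Request:
send_rows(moves=[{"delta_pos": [-0.184, 0.118, 0.2], "twist": 0, "grip": 1}, {"delta_pos": [-0.184, 0.118, 0.3], "twist": 0, "grip": 1}, {"delta_pos": [-0.184, 0.118, 0.4], "twist": 0, "grip": 1}, {"delta_pos": [-0.184, 0.118, 0.5], "twist": 0, "grip": 1}, {"delta_pos": [-0.184, 0.118, 0.6], "twist": 0, "grip": 1}, {"delta_pos": [-0.184, 0.118, 0.65], "twist": 0, "grip": 1}, {"delta_pos": [-0.184, 0.118, 0.65], "twist": 0, "grip": 1}, {"delta_pos": [-0.184, 0.118, 0.65], "twist": 0, "grip": 0.2}, {"delta_pos": [-0.184, 0.118, 0.65], "twist": 0, "grip": 0.2}, {"delta_pos": [-0.184, 0.118, 0.65], "twist": 0, "grip": 0.2}, {"delta_pos": [-0.184, 0.118, 0.65], "twist": 0, "grip": 0.2}, {"delta_pos": [-0.184, 0.118, 0.65], "twist": 0, "grip": 0.2}], squeeze=30)

```text
t: 5.8
ee_pos: [0.5232, 0.109, 0.0768]
orientation: [-0.001, 3.138, 0.0]
contact_force: [-0.5, -1.6, 5.9]
opening: 0.413
finger_force: 29.3
```

```bash
python3 - <<'E'
from h import *
go([.48,.31,.20]);go([.48,.31,.084]);go([.5215,.109,.21])
E
```

```text
go [0.48 0.31 0.2 ] delta [ 0.0854  0.402  -0.2467] twist 0 (now yaw 90.0 q6 -1.49)
go [0.48  0.31  0.084] delta [ 0.0862  0.402  -0.0147] twist 0 (now yaw 90.0 q6 -1.49)
go [0.5215 0.109  0.21  ] delta [ 0.0025 -0.     -0.2664] twist 0 (now yaw 90.0 q6 -1.49)
```

Request:
send_rows(moves=[{"delta_pos": [0, 0, -0.12], "twist": 0, "grip": 0.2}, {"delta_pos": [0, 0, -0.24], "twist": 0, "grip": 0.2}, {"delta_pos": [0.04, 0.1, -0.25], "twist": 0, "grip": 0.2}, {"delta_pos": [0.06, 0.2, -0.25], "twist": 0, "grip": 0.2}, {"delta_pos": [0.08, 0.3, -0.25], "twist": 0, "grip": 0.2}, {"delta_pos": [0.085, 0.402, -0.25], "twist": 0, "grip": 0.2}, {"delta_pos": [0.085, 0.402, -0.25], "twist": 0, "grip": 0.2}, {"delta_pos": [0.085, 0.402, -0.13], "twist": 0, "grip": 0.2}, {"delta_pos": [0.085, 0.402, -0.05], "twist": 0, "grip": 0.2}, {"delta_pos": [0.085, 0.402, -0.02], "twist": 0, "grip": 0.2}, {"delta_pos": [0.085, 0.402, -0.016], "twist": 0, "grip": 0.2}, {"delta_pos": [0.085, 0.402, -0.016], "twist": 0, "grip": 0.2}])

```text
t: 7.3
ee_pos: [0.48, 0.3099, 0.0838]
orientation: [0.0, 3.14, 0.001]
contact_force: [-0.3, -0.4, -1.2]
opening: 0.413
finger_force: 32.7
```

Request:
send_rows(moves=[{"delta_pos": [0, 0, 0], "twist": 0, "grip": 0.7}, {"delta_pos": [0, 0, 0], "twist": 0, "grip": 0.7}, {"delta_pos": [0, 0, 0], "twist": 0, "grip": 0.8}, {"delta_pos": [0, 0, -0.12], "twist": 0, "grip": 1}, {"delta_pos": [0, 0, -0.24], "twist": 0, "grip": 1}, {"delta_pos": [0, 0, -0.36], "twist": 0, "grip": 1}, {"delta_pos": [0, -0.1, -0.36], "twist": 0, "grip": 1}, {"delta_pos": [0, -0.22, -0.36], "twist": 0, "grip": 1}, {"delta_pos": [0, -0.34, -0.36], "twist": 0, "grip": 1}, {"delta_pos": [0, -0.46, -0.36], "twist": 0, "grip": 1}, {"delta_pos": [0, -0.46, -0.36], "twist": 0, "grip": 1}])

```text
t: 8.68
ee_pos: [0.4791, 0.0764, 0.263]
orientation: [0.008, 3.141, -0.002]
contact_force: [-0.2, 0.3, -0.9]
opening: 0.998
finger_force: 0.0
```

```bash
python3 - <<'E'
from h import *
s=r.observe();go([.523,-.135,.20]);go([.523,-.135,.076])
E
python3 m1.py; python3 - <<'E'
from h import *
c=r.camera("top");save(c,"top1.png")
W=cloud(c); 
m=near(W,mask(c,"blue",80),(.48,.31),.1,.09,.13); print("blue empty cap in crate",W[m].mean(0),m.sum())
m=(W[...,2]>.048)&(W[...,2]<.062)&(W[...,1]>.22)&(W[...,1]<.48)&(W[...,0]>.36)&(W[...,0]<.60)
print("crate",cv2.minAreaRect(W[m][:,:2].astype(np.float32)),m.sum(),W[m].min(0),W[m].max(0))
E
```

```text
go [ 0.523 -0.135  0.2  ] delta [-0.0899 -0.4222  0.1266] twist 0 (now yaw 89.7 q6 -1.55)
go [ 0.523 -0.135  0.076] delta [-0.0898 -0.4219  0.3746] twist 0 (now yaw 89.7 q6 -1.55)
red seat [ 0.5249 -0.0141] R 0.04505115808397332 n 143 well [ 0.4579 -0.035 ] dist 0.07024401607893845 yaw 17.363276384407246
blue seat [0.5247 0.106 ] R 0.04483430922792376 n 138 well [0.4554 0.1171] dist 0.0701822811224043 yaw -9.088712102731549
yellow seat [ 0.5313 -0.1296] R 0.03855649104146585 n 70 well [ 0.4549 -0.132 ] dist 0.07638744911898979 yaw 1.8507956903539788
   cap 979 [ 0.5243 -0.1352  0.106 ] R 0.01788790650375211 z 0.10577839899937125
key [0.6561 0.1751 0.0958] 408
reader top [ 0.5405 -0.2075] [0.7034 0.2094] 0.07490686967472038
front x=0.6138 at y=0, reader yaw 0.02
crate ((0.4682273864746094, 0.30166810750961304), (0.29561764001846313, 0.1624065488576889), 12.254286766052246) 4121
blue empty cap in crate [0.4783 0.3161 0.1148] 65
crate ((0.481084406375885, 0.3563441336154938), (0.2199147492647171, 0.18002881109714508), 83.6596908569336) 456 [0.3896 0.24   0.048 ] [0.5813 0.474  0.0619]
```

Request:
send_rows(moves=[{"delta_pos": [-0.02, -0.12, 0.1], "twist": 0, "grip": 1}, {"delta_pos": [-0.05, -0.24, 0.12], "twist": 0, "grip": 1}, {"delta_pos": [-0.09, -0.36, 0.13], "twist": 0, "grip": 1}, {"delta_pos": [-0.09, -0.422, 0.13], "twist": 0, "grip": 1}, {"delta_pos": [-0.09, -0.422, 0.2], "twist": 0, "grip": 1}, {"delta_pos": [-0.09, -0.422, 0.3], "twist": 0, "grip": 1}, {"delta_pos": [-0.09, -0.422, 0.374], "twist": 0, "grip": 1}, {"delta_pos": [-0.09, -0.422, 0.374], "twist": 0, "grip": 1}, {"delta_pos": [-0.09, -0.422, 0.374], "twist": 0, "grip": 0.2}, {"delta_pos": [-0.09, -0.422, 0.374], "twist": 0, "grip": 0.2}, {"delta_pos": [-0.09, -0.422, 0.374], "twist": 0, "grip": 0.2}, {"delta_pos": [-0.09, -0.422, 0.374], "twist": 0, "grip": 0.2}])

```text
t: 10.28
ee_pos: [0.5257, -0.1317, 0.0773]
orientation: [-0.001, 3.138, -0.002]
contact_force: [-0.4, -1.8, 6.6]
opening: 0.412
finger_force: 29.4
```

```bash
python3 - <<'E'
from h import *
go([.484,.405,.084])
E
```

```text
go [0.484 0.405 0.084] delta [ 0.083   1.0734 -0.0153] twist 0 (now yaw 90.0 q6 -1.94)
```

Request:
send_rows(moves=[{"delta_pos": [0, 0, -0.12], "twist": 0, "grip": 0.2}, {"delta_pos": [0, 0, -0.24], "twist": 0, "grip": 0.2}, {"delta_pos": [0, 0.05, -0.35], "twist": 0, "grip": 0.2}, {"delta_pos": [0.02, 0.17, -0.35], "twist": 0, "grip": 0.2}, {"delta_pos": [0.03, 0.29, -0.35], "twist": 0, "grip": 0.2}, {"delta_pos": [0.04, 0.41, -0.35], "twist": 0, "grip": 0.2}, {"delta_pos": [0.05, 0.53, -0.35], "twist": 0, "grip": 0.2}, {"delta_pos": [0.06, 0.65, -0.35], "twist": 0, "grip": 0.2}, {"delta_pos": [0.07, 0.77, -0.35], "twist": 0, "grip": 0.2}, {"delta_pos": [0.083, 0.88, -0.35], "twist": 0, "grip": 0.2}, {"delta_pos": [0.083, 0.96, -0.35], "twist": 0, "grip": 0.2}, {"delta_pos": [0.083, 1.0, -0.35], "twist": 0, "grip": 0.2}])

```text
t: 11.78
ee_pos: [0.4819, 0.3709, 0.2507]
orientation: [0.004, -3.141, -0.0]
contact_force: [1.2, -1.8, -0.9]
opening: 0.411
finger_force: 30.7
```

```bash
python3 - <<'E'
from h import *
go([.484,.405,.084])
E
```

```text
go [0.484 0.405 0.084] delta [-0.0044  0.0681  0.3334] twist 0 (now yaw 90.1 q6 -1.03)
```

Request:
send_rows(moves=[{"delta_pos": [-0.004, 0.068, 0.02], "twist": 0, "grip": 0.2}, {"delta_pos": [-0.004, 0.068, 0.12], "twist": 0, "grip": 0.2}, {"delta_pos": [-0.004, 0.068, 0.22], "twist": 0, "grip": 0.2}, {"delta_pos": [-0.004, 0.068, 0.3], "twist": 0, "grip": 0.2}, {"delta_pos": [-0.004, 0.068, 0.332], "twist": 0, "grip": 0.2}, {"delta_pos": [-0.004, 0.068, 0.332], "twist": 0, "grip": 0.2}, {"delta_pos": [-0.004, 0.068, 0.332], "twist": 0, "grip": 0.7}, {"delta_pos": [-0.004, 0.068, 0.332], "twist": 0, "grip": 0.7}, {"delta_pos": [-0.004, 0.068, 0.332], "twist": 0, "grip": 0.8}, {"delta_pos": [-0.004, 0.068, 0.2], "twist": 0, "grip": 1}, {"delta_pos": [-0.004, 0.068, 0.08], "twist": 0, "grip": 1}, {"delta_pos": [0, 0, -0.04], "twist": 0, "grip": 1}])

```text
t: 13.28
ee_pos: [0.4833, 0.374, 0.2671]
orientation: [-0.004, 3.139, 0.003]
contact_force: [0.2, 0.7, -1.0]
opening: 1.0
finger_force: 0.0
```

Request:
send_rows(moves=[{"delta_pos": [0.02, -0.12, -0.1], "twist": 0, "grip": 1}, {"delta_pos": [0.04, -0.24, -0.12], "twist": 0, "grip": 1}, {"delta_pos": [0.05, -0.36, -0.15], "twist": 0, "grip": 1}, {"delta_pos": [0.06, -0.48, -0.2], "twist": 0, "grip": 1}, {"delta_pos": [0.07, -0.6, -0.25], "twist": 0, "grip": 1}, {"delta_pos": [0.08, -0.72, -0.28], "twist": 0, "grip": 1}, {"delta_pos": [0.1, -0.84, -0.28], "twist": 0, "grip": 1}, {"delta_pos": [0.1, -0.94, -0.28], "twist": 0, "grip": 1}, {"delta_pos": [0.1, -1.0, -0.28], "twist": 0, "grip": 1}, {"delta_pos": [0.1, -1.0, -0.28], "twist": 0, "grip": 1}])

```text
t: 14.52
ee_pos: [0.4328, -0.1294, 0.4045]
orientation: [0.005, 3.141, -0.001]
contact_force: [-1.1, -0.8, 0.2]
opening: 0.998
finger_force: 0.0
```

```bash
python3 m1.py|grep -v crate;python3 - <<'E'
from h import *
s=r.observe();print(s["ee_pos"],s["t"])
c=r.camera("top");save(c,"top2.png")
W=cloud(c); 
for col in("blue","yellow"):
    m=near(W,mask(c,col,80),(.48,.355),.1,.09,.13); print(col,"empty cap in crate",W[m].mean(0),m.sum())
    m=near(W,mask(c,col,80),(.47,-.36),.15,.162,.19); print(col,"knob",W[m].mean(0),m.sum())
go([.36,-.36,.40])
E
```

```text
red seat [ 0.5249 -0.0141] R 0.04481208506287759 n 106 well [ 0.458  -0.0348] dist 0.07004367124765545 yaw 17.211747989636095
blue seat [0.5248 0.1058] R 0.044606243140294065 n 101 well [0.4553 0.1172] dist 0.07040518846108074 yaw -9.267444413068596
yellow seat [ 0.5253 -0.1339] R 0.044540653972775936 n 113 well [ 0.4549 -0.1317] dist 0.07042471982683948 yaw -1.7353094165356417
key [0.6551 0.1752 0.0959] 169
reader top [ 0.6112 -0.2096] [0.7042 0.2098] 0.07511536018139664
front x=0.6153 at y=0, reader yaw -0.00
[ 0.4328 -0.1279  0.4045] 14.575
blue empty cap in crate [0.4785 0.309  0.1142] 125
blue knob [nan nan nan] 0
yellow empty cap in crate [0.4828 0.3981 0.1133] 142
yellow knob [ 0.4779 -0.4207  0.1706] 130
go [ 0.36 -0.36  0.4 ] delta [ 0.1455 -0.466   0.0087] twist 0 (now yaw 90.0 q6 -2.01)<stdin>:7: RuntimeWarning: Mean of empty slice.
  ret = um.true_divide(
```

```bash
cat > b.py <<'E'
import sys
from h import *
s=r.observe();c=r.camera("wrist");W=cloud(c,s)
print(s["t"],s["ee_pos"])
for col in sys.argv[2:]:
    for l,z in(("_bottle",0.001),("_label",.047),("_spout",.083)):
        for p in r.place_of(c,col+l)[:2]: print(col+l,round(p["conf"],2),np.round(p["pixel"]),w(c,p["pixel"],z,s),"depth",w(c,p["pixel"],None,s))
save(c,sys.argv[1])
E
python3 b.py w2.png blue yellow; python3 -c "
from h import *
go([.46,-.10,.22])"
```

```text
14.625 [ 0.4328 -0.127   0.4045]
blue_bottle 0.97 [184. 181.] [ 0.4631 -0.2932  0.001 ] depth [ 0.4521 -0.2745  0.0619]
blue_label 0.72 [201. 189.] [ 0.4823 -0.2689  0.047 ] depth [ 0.4892 -0.2772  0.0179]
blue_label 0.24 [185.  94.] [ 0.4568 -0.416   0.047 ] depth [ 0.4544 -0.4085  0.0601]
blue_spout 0.79 [201. 116.] [ 0.474  -0.3654  0.083 ] depth [ 0.469  -0.3543  0.1045]
yellow_bottle 0.75 [266. 340.] [ 0.6147 -0.0166  0.001 ] depth [ 0.615  -0.0165  0.0002]
yellow_bottle 0.66 [190. 105.] [ 0.4733 -0.4248  0.001 ] depth [ 0.4644 -0.4004  0.0456]
yellow_label 0.7 [185.  92.] [ 0.456  -0.4192  0.047 ] depth [ 0.4535 -0.4109  0.0611]
yellow_spout 0.7 [185.  29.] [ 0.4492 -0.4881  0.083 ] depth [ 0.4476 -0.4813  0.0918]
go [ 0.46 -0.1   0.22] delta [-0.0539  0.0531  0.3689] twist 0 (now yaw 90.1 q6 -2.01)
```

View pics/w2.png

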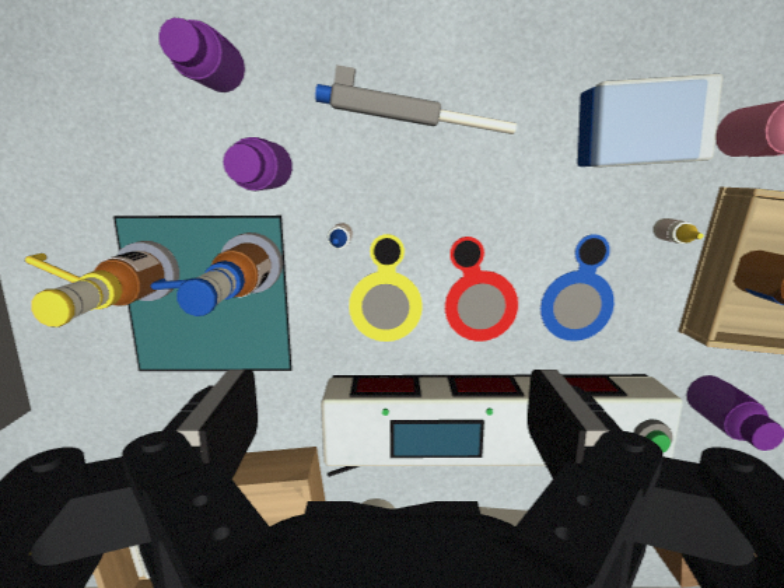

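In this view the blue bottle's base is at (250,265), its label faces right and down (262,262), and its spout points left. The yellow bottle's label is at (135,258) and its spout points left and up. The empties are done, so I'll grasp the blue bottle.

```bash
python3 - <<'E'
from h import *
s=r.observe();c=r.camera("wrist");W=cloud(c,s)
for col,xy in(("blue",(.464,-.294)),("yellow",(.476,-.423))):
    m=near(W,mask(c,col,80),xy,.05,.167,.185); v,u=np.nonzero(m)
    print(col,m.sum(),w(c,((v.min()+v.max())/2,(u.min()+u.max())/2),.172,s), W[m].mean(0))
go([.464,-.294,.24],60);go([.464,-.294,.12],60)
E
```

```text
blue 586 [ 0.4656 -0.2933  0.172 ] [ 0.4666 -0.294   0.1706]
yellow 582 [ 0.4757 -0.419   0.172 ] [ 0.4764 -0.4205  0.1705]
go [ 0.464 -0.294  0.24 ] delta [-0.0613 -0.3346  0.3289] twist 0.3344 (now yaw 90.1 q6 -2.01)
go [ 0.464 -0.294  0.12 ] delta [-0.0613 -0.3345  0.5689] twist 0.3344 (now yaw 90.1 q6 -2.01)
```

Request:
send_rows(moves=[{"delta_pos": [-0.03, -0.12, 0.1], "twist": 0.1, "grip": 1}, {"delta_pos": [-0.06, -0.24, 0.2], "twist": 0.2, "grip": 1}, {"delta_pos": [-0.063, -0.334, 0.25], "twist": 0.334, "grip": 1}, {"delta_pos": [-0.063, -0.334, 0.28], "twist": 0.334, "grip": 1}, {"delta_pos": [-0.063, -0.334, 0.36], "twist": 0.334, "grip": 1}, {"delta_pos": [-0.063, -0.334, 0.44], "twist": 0.334, "grip": 1}, {"delta_pos": [-0.063, -0.334, 0.52], "twist": 0.334, "grip": 1}, {"delta_pos": [-0.063, -0.334, 0.568], "twist": 0.334, "grip": 1}, {"delta_pos": [-0.063, -0.334, 0.568], "twist": 0.334, "grip": 0.1}, {"delta_pos": [-0.063, -0.334, 0.568], "twist": 0.334, "grip": 0.1}, {"delta_pos": [-0.063, -0.334, 0.568], "twist": 0.334, "grip": 0.1}, {"delta_pos": [-0.063, -0.334, 0.568], "twist": 0.334, "grip": 0.1}], squeeze=60)

```text
t: 16.52
ee_pos: [0.4657, -0.2948, 0.1219]
orientation: [0.813, 3.032, -0.001]
contact_force: [1.0, 1.3, 5.5]
opening: 0.342
finger_force: 55.8
```

```bash
python3 b.py w3.png blue; python3 - <<'E'
from h import *
go([.5245,.106,.22],9)
go([.5245,.106,.119],9)
E
```

```text
16.525 [ 0.4657 -0.2948  0.1219]
blue_bottle 0.57 [209. 281.] [ 0.4671 -0.2936  0.001 ] depth [ 0.4493 -0.2838  0.0779]
blue_bottle 0.4 [105. 382.] [ 0.4338 -0.1851  0.001 ] depth [ 0.4294 -0.1968  0.0421]
blue_label 0.86 [226. 320.] [ 0.4811 -0.2704  0.047 ] depth [ 0.4737 -0.2694  0.0685]
go [0.5245 0.106  0.22  ] delta [ 0.2989  0.7528 -0.1971] twist 0.5662 (now yaw 60.0 q6 -1.74)
go [0.5245 0.106  0.119 ] delta [0.2995 0.7528 0.0049] twist 0.5662 (now yaw 60.0 q6 -1.74)
```

View pics/w3.png

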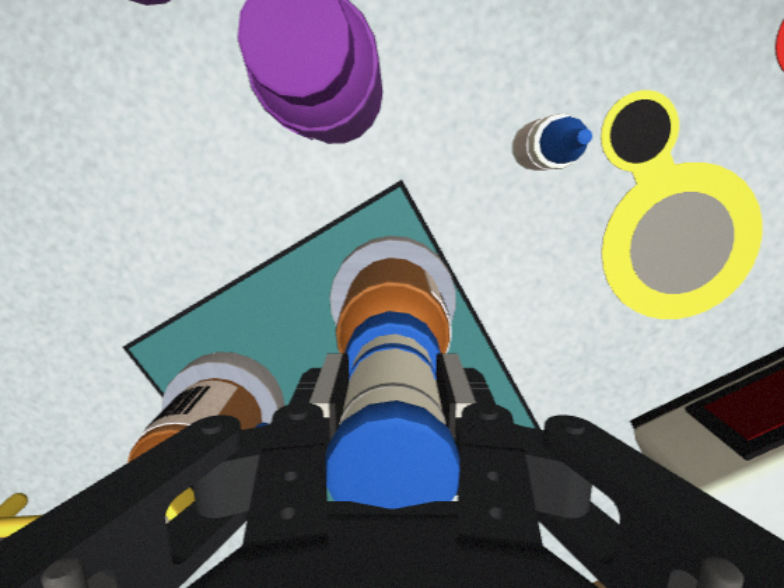

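The gripper holds the blue barrel between the pads at displayed (393,400). The label edge shows at (448,310), and the yellow label at (185,405). Next I'll lift, carry and turn it.

Request:
send_rows(moves=[{"delta_pos": [0, 0, -0.08], "twist": 0, "grip": 0.1}, {"delta_pos": [0, 0, -0.18], "twist": 0, "grip": 0.1}, {"delta_pos": [0, 0, -0.28], "twist": 0.06, "grip": 0.1}, {"delta_pos": [0.04, 0.1, -0.28], "twist": 0.14, "grip": 0.1}, {"delta_pos": [0.08, 0.2, -0.28], "twist": 0.22, "grip": 0.1}, {"delta_pos": [0.12, 0.3, -0.28], "twist": 0.3, "grip": 0.1}, {"delta_pos": [0.16, 0.4, -0.28], "twist": 0.38, "grip": 0.1}, {"delta_pos": [0.2, 0.5, -0.28], "twist": 0.46, "grip": 0.1}, {"delta_pos": [0.24, 0.6, -0.28], "twist": 0.54, "grip": 0.1}, {"delta_pos": [0.27, 0.68, -0.28], "twist": 0.6, "grip": 0.1}, {"delta_pos": [0.299, 0.753, -0.28], "twist": 0.611, "grip": 0.1}, {"delta_pos": [0.299, 0.753, -0.28], "twist": 0.611, "grip": 0.1}])

```text
t: 18.23
ee_pos: [0.5229, 0.1091, 0.2596]
orientation: [-2.118, -2.318, 0.0]
contact_force: [-1.1, -0.7, -6.2]
opening: 0.342
finger_force: 58.5
```

```bash
cat > lab.py <<'E'
import sys
from h import *
col=sys.argv[1]; ax=np.array([float(sys.argv[2]),float(sys.argv[3])]);z0=float(sys.argv[4]) # underside height
c=r.camera("scene");save(c,sys.argv[5]) if len(sys.argv)>5 else 0
W=cloud(c);o=-c["R"].T@c["t"]
d=np.degrees(np.arctan2(o[1]-ax[1],o[0]-ax[0]));print("scene cam bearing",d)
for p in r.place_of(c,col+"_label")[:2]: 
    q=w(c,p["pixel"],z0+.046);print("label",p["conf"],p["pixel"],q,np.degrees(np.arctan2(*(q[:2]-ax)[::-1])),np.hypot(*(q[:2]-ax)))
for p in r.place_of(c,col+"_spout")[:2]:
    q=w(c,p["pixel"],z0+.082);print("spout",p["conf"],q,np.degrees(np.arctan2(*(q[:2]-ax)[::-1])),np.hypot(*(q[:2]-ax)))
m=(np.hypot(W[...,0]-ax[0],W[...,1]-ax[1])<.032)&(W[...,2]>z0+.02)&(W[...,2]<z0+.085)
h=cv2.cvtColor(c["frame"],cv2.COLOR_RGB2HSV); 
wh=m&(h[...,1]<90)&(h[...,2]>70); print("glass px",m.sum(),"white px",wh.sum())
a=np.degrees(np.arctan2(W[wh][:,1]-ax[1],W[wh][:,0]-ax[0])); print("label bearings pct",np.percentile(a,[2,10,50,90,98]))
E
python3 lab.py blue .5245 .106 .138 s1.png; python3 -c "
from h import *
go([.5245,.106,.122],5)"
```

```text
scene cam bearing 52.10271557405171
label 0.9 [226.6, 283.7] [0.5448 0.1118 0.184 ] 15.879485864580387 0.021155436158810943
glass px 717 white px 193
label bearings pct [-44.0987  -9.0621  44.768   62.2077 137.9512]
go [0.5245 0.106  0.122 ] delta [0.0004 0.004  0.2755] twist -0.0 (now yaw 5.0 q6 -0.02)
```

View pics/s1.png

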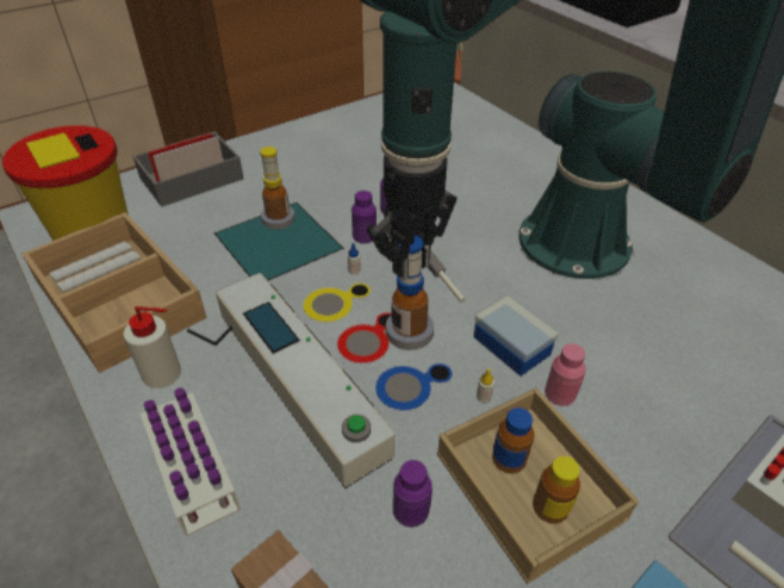

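The scene picture shows the blue bottle held over the blue mat, with its label turned towards the reader at (402,318). Both empties stand upright in the crate, and the yellow bottle hasn't moved. I'll lower it, swivel the head and release.

Request:
send_rows(moves=[{"delta_pos": [0, 0.004, 0.1], "twist": 0, "grip": 0.1}, {"delta_pos": [0, 0.004, 0.18], "twist": 0, "grip": 0.1}, {"delta_pos": [0, 0.004, 0.24], "twist": 0, "grip": 0.1}, {"delta_pos": [0, 0.004, 0.265], "twist": 0, "grip": 0.1}, {"delta_pos": [0, 0.004, 0.276], "twist": 0, "grip": 0.1}, {"delta_pos": [0, 0.004, 0.276], "twist": 0, "grip": 0.1}, {"delta_pos": [0, 0.004, 0.276], "twist": 0, "grip": 0.1}])

```text
t: 19.25
ee_pos: [0.5265, 0.1064, 0.1233]
orientation: [2.122, 2.314, 0.002]
contact_force: [0.3, 0.9, -5.1]
opening: 0.344
finger_force: 58.6
```

```bash
python3 b.py w4.png blue
```

```text
19.25 [0.5265 0.1064 0.1233]
blue_bottle 0.96 [202. 278.] [0.5243 0.112  0.001 ] depth [0.5229 0.1302 0.078 ]
blue_label 0.7 [221. 316.] [0.5512 0.1114 0.047 ] depth [0.547  0.1198 0.0759]
blue_spout 0.88 [299. 190.] [0.4724 0.0637 0.083 ] depth [0.4736 0.0666 0.0877]
```

View pics/w4.png

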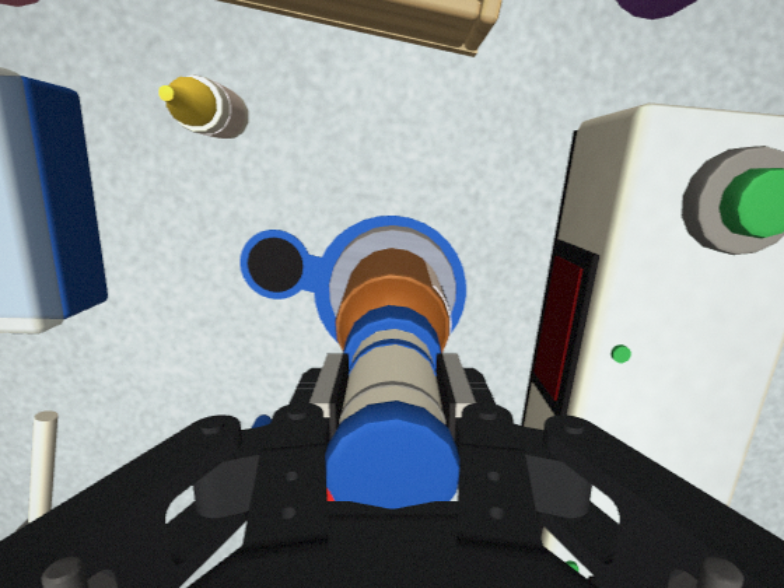

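The blue bottle hovers just above its seat with its foot centred in the ring (390,285). The label sits at the right-hand edge of the glass. The spout estimate is 218°, with a radius of 69 mm that fits the given size. I'll turn 8° more, set it down and swivel.

Request:
send_rows(moves=[{"delta_pos": [0, 0, 0], "twist": 0.09, "grip": 0.1}, {"delta_pos": [0, 0, 0.002], "twist": 0.09, "grip": 0.1}, {"delta_pos": [0, 0, 0.004], "twist": 0.09, "grip": 0.1}, {"delta_pos": [0, 0, 0.004], "twist": 0.09, "grip": 0.1}, {"delta_pos": [0, 0, 0.004], "twist": 0.15, "grip": 0.1}, {"delta_pos": [0, 0, 0.004], "twist": 0.22, "grip": 0.1}, {"delta_pos": [0, 0, 0.004], "twist": 0.3, "grip": 0.1}, {"delta_pos": [0, 0, 0.004], "twist": 0.38, "grip": 0.1}, {"delta_pos": [0, 0, 0.004], "twist": 0.46, "grip": 0.1}, {"delta_pos": [0, 0, 0.004], "twist": 0.53, "grip": 0.1}, {"delta_pos": [0, 0, 0.004], "twist": 0.53, "grip": 0.1}, {"delta_pos": [0, 0, 0.004], "twist": 0.53, "grip": 0.1}])

```text
t: 20.95
ee_pos: [0.5277, 0.107, 0.1228]
orientation: [2.875, 1.263, 0.007]
contact_force: [-1.0, 0.9, 14.0]
opening: 0.345
finger_force: 60.1
```

```bash
python3 - <<'E'
from h import *
s=r.observe();print(s["qpos"],s["contact_force"],s["moment"])
go([.5245,.106,.24],-90)
E
```

```text
[0.0716 0.3949 1.7679 0.0003 0.9743 0.8142] [-0.9727  0.9264 14.0474] [-0.0743  0.7056 -0.0147]
go [0.5245 0.106  0.24  ] delta [-0.005  -0.0027 -0.2344] twist 0.5271 (now yaw -42.6 q6 0.81)
```

Request:
send_rows(moves=[{"delta_pos": [0, 0, 0], "twist": 0, "grip": 0.8}, {"delta_pos": [0, 0, 0], "twist": 0, "grip": 0.9}, {"delta_pos": [0, 0, 0], "twist": 0, "grip": 1}, {"delta_pos": [0, 0, -0.06], "twist": 0, "grip": 1}, {"delta_pos": [0, 0, -0.16], "twist": 0, "grip": 1}, {"delta_pos": [0, 0, -0.25], "twist": 0, "grip": 1}, {"delta_pos": [0, 0, -0.25], "twist": 0.1, "grip": 1}, {"delta_pos": [0, 0, -0.25], "twist": 0.2, "grip": 1}, {"delta_pos": [0, 0, -0.25], "twist": 0.3, "grip": 1}, {"delta_pos": [0, 0, -0.25], "twist": 0.42, "grip": 1}, {"delta_pos": [0, 0, -0.25], "twist": 0.527, "grip": 1}, {"delta_pos": [0, 0, -0.25], "twist": 0.527, "grip": 1}])

```text
t: 22.45
ee_pos: [0.5254, 0.1065, 0.2451]
orientation: [3.141, -0.001, -0.001]
contact_force: [0.6, -0.9, 0.6]
opening: 1.0
finger_force: 0.0
```

```bash
python3 - <<'E'
from h import *
go([.68,.106,.24],-90)
E
```

```text
go [0.68  0.106 0.24 ] delta [0.3093 0.0007 0.0099] twist -0.0006 (now yaw -90.0 q6 1.64)
```

Request:
send_rows(moves=[{"delta_pos": [0.1, 0, 0], "twist": 0, "grip": 1}, {"delta_pos": [0.2, 0, 0], "twist": 0, "grip": 1}, {"delta_pos": [0.31, 0, 0.01], "twist": 0, "grip": 1}, {"delta_pos": [0.31, 0, 0.01], "twist": 0, "grip": 1}, {"delta_pos": [0.31, 0, 0.01], "twist": 0, "grip": 1}])

```text
t: 23.08
ee_pos: [0.6797, 0.1061, 0.2395]
orientation: [3.141, -0.001, -0.004]
contact_force: [-0.4, -1.0, 0.5]
opening: 1.0
finger_force: 0.0
```

```bash
python3 b.py w5.png blue; python3 lab.py blue .5255 .1062 .001; python3 - <<'E'
from h import *
c=r.camera("top");W=cloud(c)
for col,xy in(("blue",(.525,.106)),("yellow",(.476,-.42))):
    m=near(W,mask(c,col,80),xy,.05,.162,.19); print(col,"knob",W[m].mean(0),m.sum())
    for p in r.place_of(c,col+"_spout")[:2]: print(p["conf"],w(c,p["pixel"],.083))
E
```

```text
23.075 [0.6797 0.1061 0.2395]
blue_bottle 0.79 [294. 275.] [0.5306 0.1137 0.001 ] depth [0.5557 0.1129 0.0453]
blue_label 0.61 [297. 285.] [0.553  0.1017 0.047 ] depth [0.5546 0.1018 0.0497]
scene cam bearing 52.163053549814194
label 0.6 [270.3, 275.1] [0.5596 0.1035 0.047 ] -4.461601745997751 0.03415853735841605
label 0.29 [278.8, 284.3] [0.5566 0.1343 0.047 ] 42.12972467802489 0.04196297455697064
spout 0.78 [0.4756 0.1229 0.083 ] 161.5405607984847 0.052623388434390246
glass px 543 white px 119
label bearings pct [-40.1561 -13.8739  29.5359 117.3564 148.3941]
blue knob [0.531  0.0954 0.1705] 10
0.31 [0.4748 0.3451 0.083 ]
yellow knob [ 0.4779 -0.4204  0.1709] 130
0.72 [ 0.4529 -0.4879  0.083 ]
0.44 [ 0.4215 -0.1888  0.083 ]
```

View pics/w5.png

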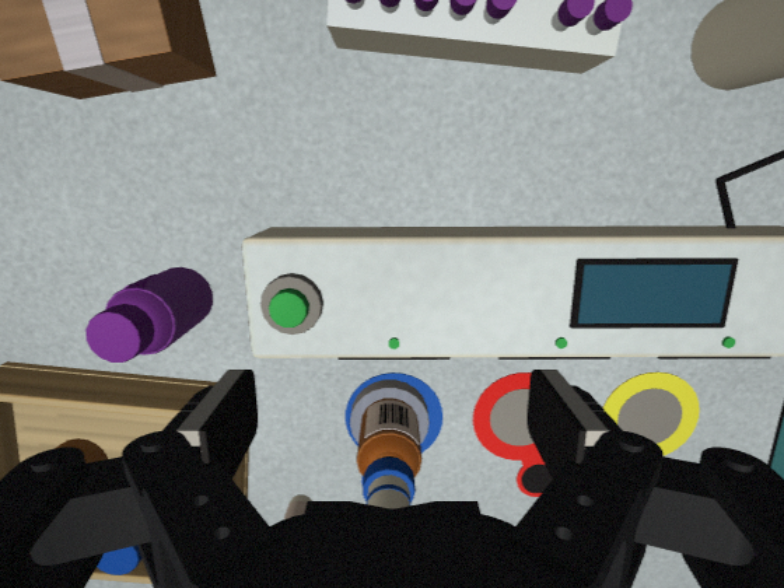

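The view from the reader side shows the barcode at (392,418), close to centre on the glass, with the foot inside the blue ring. I'll put numbers on it.

```bash
cat > chk.py <<'E'
import sys
from h import *
col=sys.argv[1]; xy=(float(sys.argv[2]),float(sys.argv[3]))
s=r.observe();c=r.camera("wrist");W=cloud(c,s)
h=cv2.cvtColor(c["frame"],cv2.COLOR_RGB2HSV).astype(int)
# foot: grey pixels at height ~19 mm
f=near(W,h[...,1]<70,xy,.05,.013,.0225)
cs,_=cv2.findContours(f.astype(np.uint8),cv2.RETR_EXTERNAL,cv2.CHAIN_APPROX_NONE)
p=np.array([w(c,q[0][::-1],.019,s)[:2] for q in max(cs,key=len)]); p=p[np.hypot(*(p-xy).T)>.03]
for _ in range(5):
    ce,R=circ(p); e=np.abs(np.hypot(*(p-ce).T)-R); p=p[e<max(.0015,1.5*np.median(e))]
print("foot",ce,"R",R,len(p))
# glass + label: angle of each pixel round axis, from the ray (known radius 26 mm)
g=near(W,True|f,ce,.034,.026,.07)
wh=g&(h[...,1]<110)
A=np.degrees(np.arctan2(W[...,1]-ce[1],W[...,0]-ce[0]))
print("glass",g.sum(),"label",wh.sum(),"label angles",np.percentile(A[wh],[1,5,25,50,75,95,99]),"glass",np.percentile(A[g],[1,99]))
for v in range(*np.nonzero(wh)[0][[0,-1]]+[0,1],2):
    u=np.nonzero(wh[v])[0]; k=np.nonzero(g[v])[0]
    if len(u)>6: print(v,"label",u.min(),u.max(),"glass",k.min(),k.max(), A[v,u.min()],A[v,u.max()],"z",W[v,u].mean(0)[2])
E
python3 chk.py blue .5255 .1062
```

```text
foot [0.5323 0.1104] R 0.034426348838752875 96
glass 836 label 761 label angles [-83.0237 -64.57   -34.5766  -4.0905  23.4206  49.0603  77.325 ] glass [-84.6551  77.2357]
289 label 269 287 glass 269 287 26.78423362453522 -28.697654603649877 z 0.029876384781731987
291 label 266 291 glass 266 291 37.539707445598914 -41.76383523611234 z 0.033200117830089734
293 label 262 293 glass 262 293 51.6529793682315 -50.124587585977444 z 0.03667162495508615
295 label 262 295 glass 261 295 52.511698925853075 -58.56403408448242 z 0.04022427115498341
297 label 262 296 glass 260 296 51.25324124127748 -63.75493214921519 z 0.044472636228647285
299 label 262 297 glass 259 297 49.17125276292575 -70.33200786477492 z 0.048800691870797185
301 label 258 297 glass 258 297 79.03309068980616 -68.18782736364854 z 0.052459552499549394
303 label 258 298 glass 258 298 73.95742268497229 -86.67036770822564 z 0.055775770763208964
305 label 258 298 glass 258 298 73.57542615191319 -79.3148409391261 z 0.06039015426892725
307 label 257 298 glass 257 298 79.18291813168722 -74.93921253480084 z 0.06382485331394756
309 label 257 299 glass 257 299 77.83917353606311 -97.48041285359601 z 0.06260847464599122
311 label 257 299 glass 257 299 74.17931858538579 -89.88136989357598 z 0.06216699129319069
313 label 257 299 glass 257 299 73.42131012651606 -82.86116340772197 z 0.0640055474735972
```

```bash
python3 - <<'E'
from h import *
c=r.camera("wrist");cv2.imwrite("pics/z5.png",cv2.resize(c["frame"][260:372,215:345,::-1],None,fx=5,fy=5,interpolation=cv2.INTER_CUBIC))
np.save("z5.npy",c["frame"])
E
```

```text
(no output)
```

View pics/z5.png

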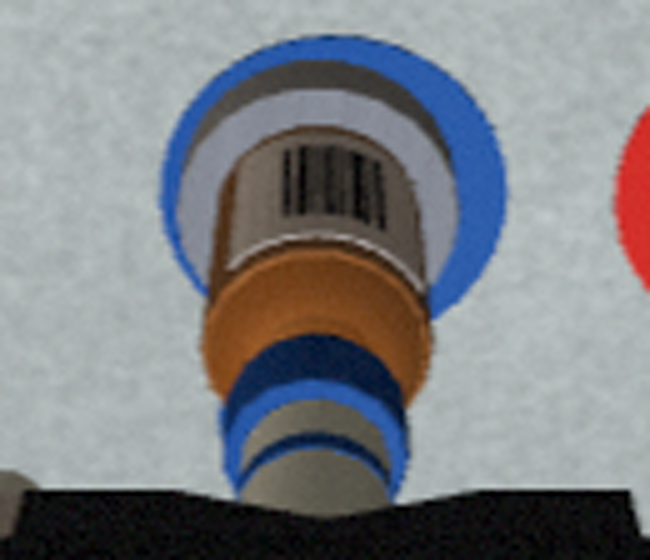

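In the crop, the barcode spans columns 283–385 on glass spanning 220–418, so the label is about 9° too far round, towards -y. The foot (centre 318) sits about 4 mm to +y of the seat (centre 334) and about 2.5 mm to +x. I'll re-grip and correct all of this.

```bash
python3 - <<'E'
from h import *
go([.527,.107,.24],0)
go([.527,.107,.122],0)
E
```

```text
go [0.527 0.107 0.24 ] delta [-0.307  -0.0009  0.0009] twist 0.9984 (now yaw -90.1 q6 1.63)
go [0.527 0.107 0.122] delta [-0.307  -0.0009  0.2369] twist 0.9984 (now yaw -90.1 q6 1.63)
```

Request:
send_rows(moves=[{"delta_pos": [-0.1, 0, 0], "twist": -0.1, "grip": 1}, {"delta_pos": [-0.2, 0, 0], "twist": -0.2, "grip": 1}, {"delta_pos": [-0.307, -0.001, 0], "twist": -0.3, "grip": 1}, {"delta_pos": [-0.307, -0.001, 0], "twist": -0.41, "grip": 1}, {"delta_pos": [-0.307, -0.001, 0], "twist": -0.52, "grip": 1}, {"delta_pos": [-0.307, -0.001, 0], "twist": -0.63, "grip": 1}, {"delta_pos": [-0.307, -0.001, 0], "twist": -0.74, "grip": 1}, {"delta_pos": [-0.307, -0.001, 0], "twist": -0.85, "grip": 1}, {"delta_pos": [-0.307, -0.001, 0.04], "twist": -1, "grip": 1}, {"delta_pos": [-0.307, -0.001, 0.1], "twist": -1, "grip": 1}, {"delta_pos": [-0.307, -0.001, 0.18], "twist": -1, "grip": 1}, {"delta_pos": [-0.307, -0.001, 0.234], "twist": -1, "grip": 1}])

```text
t: 25.18
ee_pos: [0.5265, 0.107, 0.1219]
orientation: [-2.224, -2.218, 0.002]
contact_force: [0.2, -0.3, 0.9]
opening: 0.998
finger_force: 0.0
```

Request:
send_rows(moves=[{"delta_pos": [0, 0, 0], "twist": 0, "grip": 1}, {"delta_pos": [0, 0, 0], "twist": 0, "grip": 0.1}, {"delta_pos": [0, 0, 0], "twist": 0, "grip": 0.1}, {"delta_pos": [0, 0, 0], "twist": 0, "grip": 0.1}, {"delta_pos": [0, 0, 0], "twist": 0, "grip": 0.1}])

```text
t: 25.8
ee_pos: [0.5281, 0.1071, 0.1241]
orientation: [2.223, 2.217, 0.003]
contact_force: [2.1, 0.8, 1.8]
opening: 0.342
finger_force: 92.9
```

```bash
python3 - <<'E'
from h import *
s=r.observe();p=s["ee_pos"];go(p,0)
go(p+[-.0025,-.0038,.008],9)
go(p+[-.0025,-.0038,.001],9)
c=r.camera("wrist")
for q in r.place_of(c,"blue_spout"): a=w(c,q["pixel"],.083,s);print(q["conf"],a,np.degrees(np.arctan2(*(a-p)[1::-1])),np.hypot(*(a-p)[:2]))
E
```

```text
go [0.5281 0.1071 0.1241] delta [0. 0. 0.] twist -0.0017 (now yaw -0.2 q6 0.07)
go [0.5256 0.1033 0.1321] delta [-0.0076 -0.0049 -0.016 ] twist -0.1017 (now yaw -0.2 q6 0.07)
go [0.5256 0.1033 0.1251] delta [-0.0076 -0.005  -0.002 ] twist -0.1017 (now yaw -0.2 q6 0.07)
0.82 [0.4592 0.1209 0.083 ] 168.63802646800127 0.07035506317650037
```

Request:
send_rows(moves=[{"delta_pos": [0, 0, -0.012], "twist": 0, "grip": 0.1}, {"delta_pos": [0, 0, -0.02], "twist": 0, "grip": 0.1}, {"delta_pos": [-0.004, -0.002, -0.02], "twist": -0.05, "grip": 0.1}, {"delta_pos": [-0.0076, -0.005, -0.02], "twist": -0.104, "grip": 0.1}, {"delta_pos": [-0.0076, -0.005, -0.02], "twist": -0.104, "grip": 0.1}, {"delta_pos": [-0.0076, -0.005, -0.008], "twist": -0.104, "grip": 0.1}, {"delta_pos": [-0.0076, -0.005, 0], "twist": -0.104, "grip": 0.1}, {"delta_pos": [-0.0076, -0.005, 0.001], "twist": -0.104, "grip": 0.1}, {"delta_pos": [-0.0076, -0.005, 0.001], "twist": -0.104, "grip": 0.1}, {"delta_pos": [-0.0076, -0.005, 0.001], "twist": -0.06, "grip": 0.1}, {"delta_pos": [-0.0076, -0.005, 0.001], "twist": -0.02, "grip": 0.1}, {"delta_pos": [-0.0076, -0.005, 0.001], "twist": -0.02, "grip": 0.1}], squeeze=60)

```text
t: 27.4
ee_pos: [0.5251, 0.1033, 0.1234]
orientation: [2.188, 2.253, 0.001]
contact_force: [-0.5, 0.2, 4.9]
opening: 0.342
finger_force: 73.4
```

```bash
python3 - <<'E'
from h import *
s=r.observe();p=s["ee_pos"];go(p,0)
print(s["contact_force"])
c=r.camera("wrist")
for q in r.place_of(c,"blue_spout"): a=w(c,q["pixel"],.083,s);print(q["conf"],a,np.degrees(np.arctan2(*(a-p)[1::-1])),np.hypot(*(a-p)[:2]))
E
```

```text
go [0.5251 0.1033 0.1234] delta [0. 0. 0.] twist 0.0186 (now yaw 1.7 q6 0.04)
[-0.5442  0.185   4.8709]
0.77 [0.4553 0.1135 0.083 ] 171.69406659305525 0.07060436896962022
```

Request:
send_rows(moves=[{"delta_pos": [0, 0, 0], "twist": 0.04, "grip": 0.1}, {"delta_pos": [0, 0, 0], "twist": 0.04, "grip": 0.1}, {"delta_pos": [0, 0, 0], "twist": 0.04, "grip": 0.6}, {"delta_pos": [0, 0, 0], "twist": 0.04, "grip": 0.9}, {"delta_pos": [0, 0, 0], "twist": 0.04, "grip": 1}, {"delta_pos": [0, 0, -0.06], "twist": 0.04, "grip": 1}, {"delta_pos": [0, 0, -0.16], "twist": 0.04, "grip": 1}, {"delta_pos": [0, 0, -0.27], "twist": 0.04, "grip": 1}, {"delta_pos": [0, 0, -0.28], "twist": 0.04, "grip": 1}])

```text
t: 28.62
ee_pos: [0.5281, 0.1035, 0.2679]
orientation: [2.254, 2.179, 0.012]
contact_force: [0.6, -0.3, -0.8]
opening: 0.998
finger_force: 0.0
```

```bash
python3 - <<'E'
from h import *
go([.43,-.36,.26],60)
go([.43,-.36,.26],60)
c=r.camera("top");W=cloud(c)
for col,xy in(("blue",(.525,.106)),("yellow",(.476,-.42))):
    m=near(W,mask(c,col,80),xy,.08,.162,.19); print(col,"knob",W[m].mean(0),m.sum())
E
```

```text
go [ 0.43 -0.36  0.26] delta [-0.9332 -0.1649  0.0134] twist -0.6882 (now yaw -1.9 q6 0.10)
go [ 0.43 -0.36  0.26] delta [-0.9332 -0.1649  0.0134] twist -0.6882 (now yaw -1.9 q6 0.10)
blue knob [nan nan nan] 0
yellow knob [ 0.478  -0.4206  0.171 ] 130<stdin>:6: RuntimeWarning: Mean of empty slice.
  ret = um.true_divide(
```

Request:
send_rows(moves=[{"delta_pos": [-0.11, -0.02, 0], "twist": -0.08, "grip": 1}, {"delta_pos": [-0.22, -0.04, 0], "twist": -0.16, "grip": 1}, {"delta_pos": [-0.33, -0.06, 0], "twist": -0.24, "grip": 1}, {"delta_pos": [-0.44, -0.08, 0], "twist": -0.32, "grip": 1}, {"delta_pos": [-0.55, -0.1, 0], "twist": -0.4, "grip": 1}, {"delta_pos": [-0.66, -0.13, 0], "twist": -0.48, "grip": 1}, {"delta_pos": [-0.77, -0.16, 0], "twist": -0.56, "grip": 1}, {"delta_pos": [-0.88, -0.19, 0], "twist": -0.64, "grip": 1}, {"delta_pos": [-0.97, -0.212, 0.03], "twist": -0.688, "grip": 1}, {"delta_pos": [-0.97, -0.212, 0.08], "twist": -0.688, "grip": 1}, {"delta_pos": [-0.97, -0.212, 0.08], "twist": -0.688, "grip": 1}, {"delta_pos": [-0.97, -0.212, 0.08], "twist": -0.688, "grip": 1}])

```text
t: 30.18
ee_pos: [0.4022, -0.3773, 0.2228]
orientation: [-0.813, -3.034, -0.001]
contact_force: [0.8, 0.3, 0.3]
opening: 1.002
finger_force: 0.0
```

```bash
python3 b.py w6.png yellow; python3 - <<'E'
from h import *
go([.476,-.4215,.24],60);go([.476,-.4215,.121],60)
E
```

```text
30.175 [ 0.4022 -0.3773  0.2228]
yellow_bottle 0.9 [255. 278.] [ 0.4739 -0.4212  0.001 ] depth [ 0.4534 -0.4089  0.058 ]
yellow_label 0.72 [254. 268.] [ 0.4507 -0.4188  0.047 ] depth [ 0.4501 -0.4184  0.0487]
yellow_spout 0.7 [294. 205.] [ 0.4443 -0.4851  0.083 ] depth [ 0.4437 -0.4842  0.0847]
go [ 0.476  -0.4215  0.24  ] delta [-0.1706 -0.0027 -0.0321] twist 0.0003 (now yaw 60.0 q6 -1.93)
go [ 0.476  -0.4215  0.121 ] delta [-0.1702 -0.0025  0.2059] twist 0.0003 (now yaw 60.0 q6 -1.93)
```

View pics/w6.png

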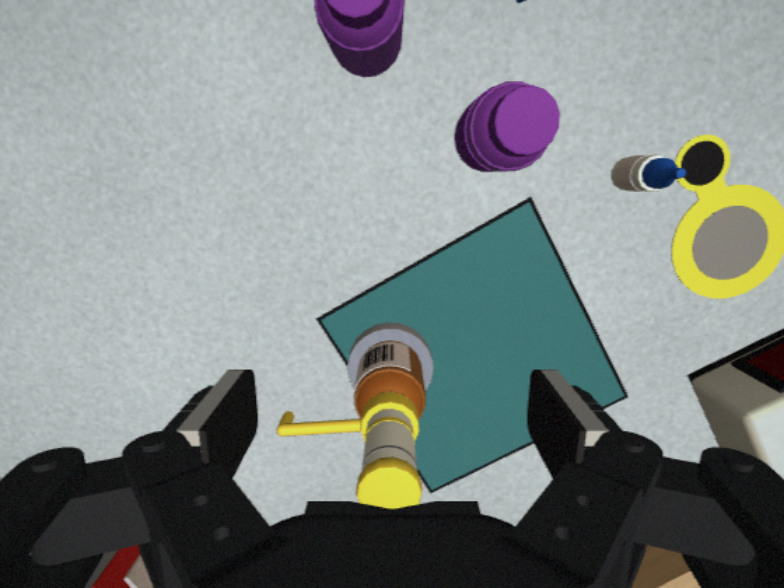

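The label shows at displayed (379,355), just left of the glass centre (390). With the network's estimate, that gives a label bearing of about 173°. The spout points left at about 245°. Next I'll grasp the yellow bottle.

Request:
send_rows(moves=[{"delta_pos": [-0.1, -0.001, -0.04], "twist": 0, "grip": 1}, {"delta_pos": [-0.169, -0.002, -0.04], "twist": 0, "grip": 1}, {"delta_pos": [-0.169, -0.002, -0.03], "twist": 0, "grip": 1}, {"delta_pos": [-0.169, -0.002, 0.04], "twist": 0, "grip": 1}, {"delta_pos": [-0.169, -0.002, 0.12], "twist": 0, "grip": 1}, {"delta_pos": [-0.169, -0.002, 0.18], "twist": 0, "grip": 1}, {"delta_pos": [-0.169, -0.002, 0.205], "twist": 0, "grip": 1}, {"delta_pos": [-0.169, -0.002, 0.205], "twist": 0, "grip": 1}, {"delta_pos": [-0.169, -0.002, 0.205], "twist": 0, "grip": 0.1}, {"delta_pos": [-0.169, -0.002, 0.205], "twist": 0, "grip": 0.1}, {"delta_pos": [-0.169, -0.002, 0.205], "twist": 0, "grip": 0.1}, {"delta_pos": [-0.169, -0.002, 0.205], "twist": 0, "grip": 0.1}], squeeze=60)

```text
t: 31.88
ee_pos: [0.4751, -0.4214, 0.1213]
orientation: [0.814, 3.033, -0.001]
contact_force: [-0.5, -0.6, 5.0]
opening: 0.34
finger_force: 53.2
```

```bash
python3 - <<'E'
from h import *
s=r.observe();p=s["ee_pos"];go([.523,-.136,p[2]+.14])
c=r.camera("wrist");
for l,z in(("_bottle",0.001),("_label",.047),("_spout",.083)):
    for q in r.place_of(c,"yellow"+l)[:1]: a=w(c,q["pixel"],z,s);print(l,q["conf"],a,np.degrees(np.arctan2(*(a-p)[1::-1])),np.hypot(*(a-p)[:2]))
c=r.camera("top");W=cloud(c)
m=near(W,mask(c,"blue",80),(.525,.106),.08,.162,.19); print("knob",W[m].mean(0),m.sum())
E
```

```text
go [ 0.523  -0.136   0.2613] delta [ 0.2024  0.5419 -0.2805] twist 0 (now yaw 60.0 q6 -1.88)
_bottle 0.89 [ 0.4768 -0.4211  0.001 ] 8.916674760222872 0.0016872712492530583
_label 0.79 [ 0.453  -0.4194  0.047 ] 174.9155811899826 0.02218197510280991
_spout 0.93 [ 0.447  -0.4852  0.083 ] -113.75951879918331 0.06970288924180425
knob [0.5505 0.1047 0.171 ] 121
```

The top view now puts the blue knob at x≈0.55, so the blue bottle has been knocked about 25 mm. I'll place yellow first, then mend blue.

Request:
send_rows(moves=[{"delta_pos": [0, 0, -0.08], "twist": 0, "grip": 0.1}, {"delta_pos": [0, 0, -0.18], "twist": 0, "grip": 0.1}, {"delta_pos": [0, 0, -0.28], "twist": 0.08, "grip": 0.1}, {"delta_pos": [0.03, 0.08, -0.28], "twist": 0.18, "grip": 0.1}, {"delta_pos": [0.06, 0.16, -0.28], "twist": 0.28, "grip": 0.1}, {"delta_pos": [0.09, 0.24, -0.28], "twist": 0.38, "grip": 0.1}, {"delta_pos": [0.12, 0.32, -0.28], "twist": 0.48, "grip": 0.1}, {"delta_pos": [0.15, 0.4, -0.28], "twist": 0.58, "grip": 0.1}, {"delta_pos": [0.18, 0.48, -0.28], "twist": 0.68, "grip": 0.1}, {"delta_pos": [0.202, 0.542, -0.28], "twist": 0.78, "grip": 0.1}, {"delta_pos": [0.202, 0.542, -0.28], "twist": 0.88, "grip": 0.1}, {"delta_pos": [0.202, 0.542, -0.28], "twist": 0.98, "grip": 0.1}])

```text
t: 33.62
ee_pos: [0.5222, -0.1348, 0.2594]
orientation: [-2.698, -1.606, 0.002]
contact_force: [-0.2, -0.2, -4.5]
opening: 0.341
finger_force: 55.5
```

Request:
send_rows(moves=[{"delta_pos": [0, 0, 0], "twist": 0.1, "grip": 0.1}, {"delta_pos": [0, 0, 0], "twist": 0.2, "grip": 0.1}, {"delta_pos": [0, 0, 0], "twist": 0.3, "grip": 0.1}, {"delta_pos": [0, 0, 0], "twist": 0.4, "grip": 0.1}, {"delta_pos": [0, 0, 0], "twist": 0.5, "grip": 0.1}, {"delta_pos": [0, 0, 0], "twist": 0.6, "grip": 0.1}, {"delta_pos": [0, 0, 0], "twist": 0.7, "grip": 0.1}, {"delta_pos": [0, 0, 0], "twist": 0.8, "grip": 0.1}, {"delta_pos": [0, 0, 0], "twist": 0.9, "grip": 0.1}, {"delta_pos": [0, 0, 0], "twist": 0.953, "grip": 0.1}, {"delta_pos": [0, 0, 0], "twist": 0.953, "grip": 0.1}, {"delta_pos": [0, 0, 0], "twist": 0.953, "grip": 0.1}])

```text
t: 35.12
ee_pos: [0.5226, -0.1357, 0.2599]
orientation: [-3.073, 0.651, 0.002]
contact_force: [-0.7, -0.4, -4.1]
opening: 0.34
finger_force: 55.5
```

```bash
python3 - <<'E'
from h import *
s=r.observe();p=s["ee_pos"];print(p,s["qpos"][5]);go([.523,-.1345,.122])
c=r.camera("wrist");z0=p[2]-.120
for l,z in(("_label",.046),("_spout",.082)):
    for q in r.place_of(c,"yellow"+l)[:1]: a=w(c,q["pixel"],z+z0,s);print(l,q["conf"],a,np.degrees(np.arctan2(*(a-p)[1::-1])),np.hypot(*(a-p)[:2]))
cv2.imwrite("pics/z7.png",cv2.resize(c["frame"][130:330,160:400,::-1],None,fx=2.9,fy=2.9))
E
```

```text
[ 0.5226 -0.1357  0.2599] 1.6061822657868905
go [ 0.523  -0.1345  0.122 ] delta [ 0.0002 -0.0026  0.2758] twist 0 (now yaw -113.9 q6 1.61)
_label 0.55 [ 0.5444 -0.1343  0.1859] 3.7245701328038274 0.021920268540575445
_spout 0.72 [ 0.544  -0.0684  0.2219] 72.32686786871655 0.07066495811342305
```

View pics/z7.png

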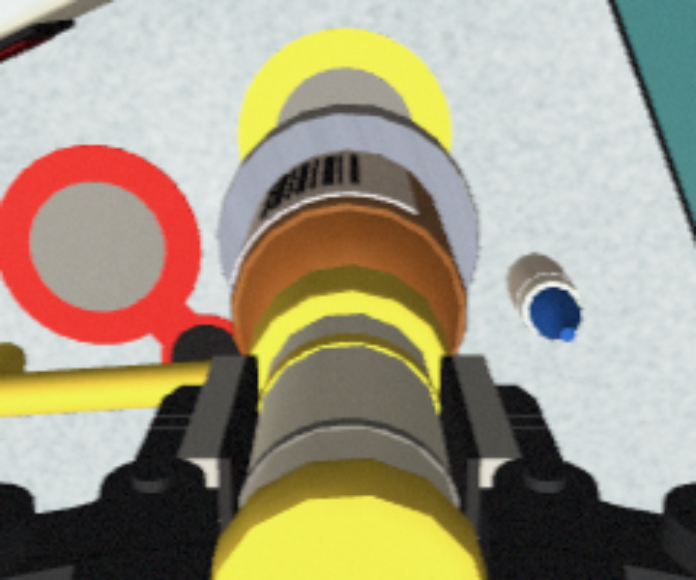

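The barcode spans 265–358 on glass 248–450, seen from a bearing of -24°, so the label bearing is about +3°. I'll trim that, set the bottle down and swivel the spout by about +108°.

Request:
send_rows(moves=[{"delta_pos": [0, 0, 0.1], "twist": 0.03, "grip": 0.1}, {"delta_pos": [0, 0, 0.18], "twist": 0.03, "grip": 0.1}, {"delta_pos": [0, 0, 0.24], "twist": 0.03, "grip": 0.1}, {"delta_pos": [0, 0, 0.265], "twist": 0.03, "grip": 0.1}, {"delta_pos": [0, 0, 0.274], "twist": 0.03, "grip": 0.1}, {"delta_pos": [0, 0, 0.278], "twist": 0.03, "grip": 0.1}, {"delta_pos": [0, 0, 0.278], "twist": 0.03, "grip": 0.1}, {"delta_pos": [0, 0, 0.278], "twist": -0.07, "grip": 0.1}, {"delta_pos": [0, 0, 0.278], "twist": -0.17, "grip": 0.1}, {"delta_pos": [0, 0, 0.278], "twist": -0.27, "grip": 0.1}, {"delta_pos": [0, 0, 0.278], "twist": -0.37, "grip": 0.1}, {"delta_pos": [0, 0, 0.278], "twist": -0.47, "grip": 0.1}])

```text
t: 36.78
ee_pos: [0.5236, -0.1361, 0.1224]
orientation: [3.099, 0.507, 0.002]
contact_force: [0.3, -0.3, -4.1]
opening: 0.346
finger_force: 55.2
```

Request:
send_rows(moves=[{"delta_pos": [0, 0, 0], "twist": -0.1, "grip": 0.1}, {"delta_pos": [0, 0, 0], "twist": -0.2, "grip": 0.1}, {"delta_pos": [0, 0, 0], "twist": -0.3, "grip": 0.1}, {"delta_pos": [0, 0, 0], "twist": -0.4, "grip": 0.1}, {"delta_pos": [0, 0, 0], "twist": -0.5, "grip": 0.1}, {"delta_pos": [0, 0, 0], "twist": -0.6, "grip": 0.1}, {"delta_pos": [0, 0, 0], "twist": -0.68, "grip": 0.1}, {"delta_pos": [0, 0, 0], "twist": -0.7, "grip": 0.1}, {"delta_pos": [0, 0, 0], "twist": -0.7, "grip": 0.1}])

```text
t: 37.9
ee_pos: [0.5234, -0.136, 0.122]
orientation: [2.385, 2.044, 0.001]
contact_force: [-0.1, 0.5, -3.0]
opening: 0.337
finger_force: 55.2
```

```bash
python3 - <<'E'
from h import *
s=r.observe();p=s["ee_pos"];print(p,s["qpos"][5],s["contact_force"]);go(p,0)
c=r.camera("wrist")
for l,z in(("_label",.047),("_spout",.083)):
    for q in r.place_of(c,"yellow"+l)[:1]: a=w(c,q["pixel"],z,s);print(l,q["conf"],a,np.degrees(np.arctan2(*(a-p)[1::-1])),np.hypot(*(a-p)[:2]))
W=cloud(c,s);k=(c["frame"].max(2)<45)&(np.hypot(W[...,0]-.455,W[...,1]+.132)<.03)&(abs(W[...,2])<.012); v,u=np.nonzero(k);print("well",k.sum(),w(c,(v.mean(),u.mean()),.001,s))
save(c,"w8.png")
E
```

```text
[ 0.5234 -0.136   0.122 ] -0.22825577802341626 [-0.0634  0.5089 -3.0265]
go [ 0.5234 -0.136   0.122 ] delta [0. 0. 0.] twist -0.0978 (now yaw -8.8 q6 -0.23)
_label 0.6 [ 0.5167 -0.1123  0.047 ] 105.85015194058282 0.024609675467429253
_spout 0.76 [ 0.4527 -0.1298  0.083 ] 175.01213043495247 0.07100010950929883
well 1061 [ 0.4554 -0.1317  0.001 ]
```

The bottle was still hanging (-3 N), so it turned along with the head. I'll turn it back, lower it fully, and then swivel.

Request:
send_rows(moves=[{"delta_pos": [0, 0, -0.006], "twist": 0.1, "grip": 0.1}, {"delta_pos": [0, 0, -0.006], "twist": 0.2, "grip": 0.1}, {"delta_pos": [0, 0, -0.006], "twist": 0.3, "grip": 0.1}, {"delta_pos": [0, 0, -0.006], "twist": 0.4, "grip": 0.1}, {"delta_pos": [0, 0, -0.006], "twist": 0.5, "grip": 0.1}, {"delta_pos": [0, 0, -0.006], "twist": 0.6, "grip": 0.1}, {"delta_pos": [0, 0, -0.006], "twist": 0.7, "grip": 0.1}, {"delta_pos": [0, 0, -0.006], "twist": 0.8, "grip": 0.1}, {"delta_pos": [0, 0, -0.006], "twist": 0.9, "grip": 0.1}, {"delta_pos": [0, 0, -0.006], "twist": 1, "grip": 0.1}, {"delta_pos": [0, 0, -0.006], "twist": 1, "grip": 0.1}])

```text
t: 39.42
ee_pos: [0.5228, -0.1358, 0.1242]
orientation: [3.133, -0.237, -0.001]
contact_force: [-0.3, 0.1, -4.7]
opening: 0.343
finger_force: 55.2
```

Request:
send_rows(moves=[{"delta_pos": [0, 0, 0], "twist": 0.1, "grip": 0.1}, {"delta_pos": [0, 0, 0], "twist": 0.19, "grip": 0.1}, {"delta_pos": [0, 0, 0], "twist": 0.19, "grip": 0.1}, {"delta_pos": [0, 0, 0.006], "twist": 0.19, "grip": 0.1}, {"delta_pos": [0, 0, 0.009], "twist": 0.19, "grip": 0.1}, {"delta_pos": [0, 0, 0.012], "twist": 0.19, "grip": 0.1}, {"delta_pos": [0, 0, 0.012], "twist": 0.19, "grip": 0.1}])

```text
t: 40.3
ee_pos: [0.5255, -0.137, 0.1212]
orientation: [3.062, -0.696, 0.009]
contact_force: [-1.1, -0.1, 17.1]
opening: 0.342
finger_force: 57.0
```

```bash
python3 - <<'E'
from h import *
s=r.observe();p=s["ee_pos"];print(p,s["qpos"][5],s["contact_force"]);go(p,0)
c=r.camera("wrist")
for l,z in(("_label",.047),("_spout",.083)):
    for q in r.place_of(c,"yellow"+l)[:1]: a=w(c,q["pixel"],z,s);print(l,q["conf"],a,np.degrees(np.arctan2(*(a-p)[1::-1])),np.hypot(*(a-p)[:2]))
E
```

```text
[ 0.5255 -0.137   0.1212] 1.636288709689799 [-1.0678 -0.0801 17.0977]
go [ 0.5255 -0.137   0.1212] delta [0. 0. 0.] twist 0.7153 (now yaw -115.6 q6 1.64)
_label 0.9 [ 0.5465 -0.1363  0.047 ] 1.842895534288146 0.02101076500488713
_spout 0.91 [ 0.549  -0.0705  0.083 ] 70.54888770740214 0.07053162254809893
```

Request:
send_rows(moves=[{"delta_pos": [0, 0, -0.002], "twist": -0.1, "grip": 0.1}, {"delta_pos": [0, 0, -0.002], "twist": -0.2, "grip": 0.1}, {"delta_pos": [0, 0, -0.002], "twist": -0.3, "grip": 0.1}, {"delta_pos": [0, 0, -0.002], "twist": -0.4, "grip": 0.1}, {"delta_pos": [0, 0, -0.002], "twist": -0.5, "grip": 0.1}, {"delta_pos": [0, 0, -0.002], "twist": -0.6, "grip": 0.1}, {"delta_pos": [0, 0, -0.002], "twist": -0.7, "grip": 0.1}, {"delta_pos": [0, 0, -0.002], "twist": -0.8, "grip": 0.1}, {"delta_pos": [0, 0, -0.002], "twist": -0.9, "grip": 0.1}, {"delta_pos": [0, 0, -0.002], "twist": -1, "grip": 0.1}, {"delta_pos": [0, 0, -0.002], "twist": -1, "grip": 0.1}])

```text
t: 41.82
ee_pos: [0.5246, -0.1354, 0.1214]
orientation: [2.656, 1.674, 0.005]
contact_force: [-0.3, 4.0, 12.4]
opening: 0.344
finger_force: 55.9
```

Request:
send_rows(moves=[{"delta_pos": [0, 0, 0], "twist": -0.1, "grip": 0.1}, {"delta_pos": [0, 0, 0], "twist": -0.19, "grip": 0.1}, {"delta_pos": [0, 0, 0], "twist": -0.19, "grip": 0.1}, {"delta_pos": [0, 0, 0], "twist": -0.19, "grip": 0.1}])

```text
t: 42.32
ee_pos: [0.5239, -0.1352, 0.1214]
orientation: [2.38, 2.049, 0.003]
contact_force: [-1.3, 5.3, 15.6]
opening: 0.346
finger_force: 56.1
```

```bash
python3 - <<'E'
from h import *
s=r.observe();p=s["ee_pos"];print(p,s["qpos"][5],s["contact_force"]);go(p,0)
c=r.camera("wrist")
for l,z in(("_label",.047),("_spout",.083)):
    for q in r.place_of(c,"yellow"+l)[:1]: a=w(c,q["pixel"],z,s);print(l,q["conf"],a,np.degrees(np.arctan2(*(a-p)[1::-1])),np.hypot(*(a-p)[:2]))
W=cloud(c,s);k=(c["frame"].max(2)<45)&(np.hypot(W[...,0]-.455,W[...,1]+.132)<.03)&(abs(W[...,2])<.012); v,u=np.nonzero(k);print("well",k.sum(),w(c,(v.mean(),u.mean()),.001,s))
E
```

```text
[ 0.5239 -0.1352  0.1214] -0.23300907477251515 [-1.3412  5.3095 15.5581]
go [ 0.5239 -0.1352  0.1214] delta [0. 0. 0.] twist -0.0949 (now yaw -8.5 q6 -0.23)
_label 0.84 [ 0.5481 -0.1391  0.047 ] -9.299107658281994 0.024534348918212375
_spout 0.61 [ 0.4519 -0.131   0.083 ] 176.64379079827378 0.07212283007990487
well 1065 [ 0.4554 -0.1317  0.001 ]
```

Request:
send_rows(moves=[{"delta_pos": [0, 0, -0.002], "twist": 0, "grip": 0.6}, {"delta_pos": [0, 0, -0.002], "twist": 0, "grip": 0.9}, {"delta_pos": [0, 0, -0.002], "twist": 0, "grip": 1}, {"delta_pos": [0, 0, -0.06], "twist": 0, "grip": 1}, {"delta_pos": [0, 0, -0.16], "twist": 0, "grip": 1}, {"delta_pos": [0, 0, -0.25], "twist": 0.1, "grip": 1}, {"delta_pos": [0, 0, -0.25], "twist": 0.2, "grip": 1}, {"delta_pos": [0, 0, -0.25], "twist": 0.3, "grip": 1}, {"delta_pos": [0, 0, -0.25], "twist": 0.41, "grip": 1}, {"delta_pos": [0, 0, -0.25], "twist": 0.52, "grip": 1}, {"delta_pos": [0, 0, -0.25], "twist": 0.63, "grip": 1}, {"delta_pos": [0, 0, -0.25], "twist": 0.74, "grip": 1}])

```text
t: 43.98
ee_pos: [0.5229, -0.1359, 0.2441]
orientation: [-3.117, -0.393, 0.001]
contact_force: [0.0, -0.7, -0.2]
opening: 0.997
finger_force: 0.0
```

```bash
python3 - <<'E'
from h import *
go([.68,-.135,.24],-90)
E
```

```text
go [ 0.68  -0.135  0.24 ] delta [0.3049 0.0764 0.008 ] twist 0.1599 (now yaw -75.6 q6 0.94)
```

Request:
send_rows(moves=[{"delta_pos": [0.1, 0.025, 0.008], "twist": 0.08, "grip": 1}, {"delta_pos": [0.2, 0.05, 0.008], "twist": 0.16, "grip": 1}, {"delta_pos": [0.305, 0.076, 0.008], "twist": 0.16, "grip": 1}, {"delta_pos": [0.305, 0.076, 0.008], "twist": 0.16, "grip": 1}, {"delta_pos": [0.305, 0.076, 0.008], "twist": 0.16, "grip": 1}])

```text
t: 44.6
ee_pos: [0.6792, -0.1338, 0.2394]
orientation: [-3.141, -0.009, 0.004]
contact_force: [-1.1, 0.5, 0.1]
opening: 1.003
finger_force: 0.0
```

```bash
python3 - <<'E'
from h import *
s=r.observe();print(s["t"])
c=r.camera("wrist")
a=cv2.resize(c["frame"][260:372,215:345,::-1],None,fx=5,fy=5,interpolation=cv2.INTER_CUBIC); cv2.imwrite("pics/z9.png",a)
c=r.camera("top");W=cloud(c)
for col,xy in(("blue",(.525,.106)),("yellow",(.525,-.135))):
    m=near(W,mask(c,col,80),xy,.08,.162,.19); print(col,"knob",W[m].mean(0),m.sum())
    for q in r.place_of(c,col+"_spout")[:1]: print(q["conf"],w(c,q["pixel"],.083))
go([.68,.1,.24],-90)
E
```

```text
44.6
blue knob [0.5506 0.1047 0.1709] 122
0.67 [0.4924 0.1235 0.083 ]
yellow knob [nan nan nan] 0
go [0.68 0.1  0.24] delta [ 0.0043 -0.468   0.0014] twist 0.0031 (now yaw -89.7 q6 1.27)<stdin>:7: RuntimeWarning: Mean of empty slice.
  ret = um.true_divide(
```

View pics/z9.png

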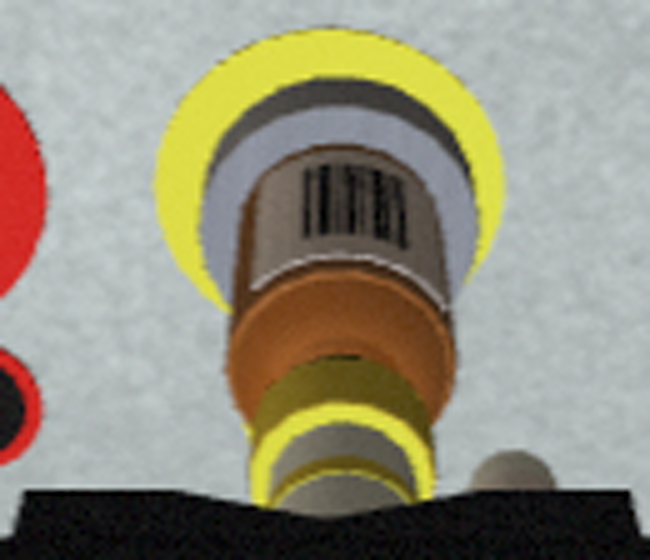

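The yellow barcode spans 303–408 on glass 244–440, so the label is about 8–9° too far towards -y. The foot sits a little to -x and -y of the seat centre. I'll compute the offset properly and mend it.

```bash
cat > off.py <<'E'
import sys
from h import *
# args: crop-pixel readings: ring left,right (row), ring top row; foot-top left,right(row), base near-edge row, bottle col
s=r.observe();c=r.camera("wrist")
rl,rr,rrow,rt,fl,fr,frow,fb,col,bl,br,gl,gr=map(float,sys.argv[1:])
P=lambda u,v,z:w(c,(260+v/5-.4,215+u/5-.4),z,s)
ry=(P(rl,rrow,.001)+P(rr,rrow,.001))[1]/2; rx=P((rl+rr)/2,rt,.001)[0]-.046
fy=(P(fl,frow,.019)+P(fr,frow,.019))[1]/2; fx=P(col,fb,.001)[0]-.036
print("widths",abs(P(rl,rrow,.001)-P(rr,rrow,.001))[1],abs(P(fl,frow,.019)-P(fr,frow,.019))[1])
print("seat",rx,ry,"foot",fx,fy,"foot-seat",fx-rx,fy-ry)
m,h=(gl+gr)/2,(gr-gl)/2; a=np.degrees(np.arcsin([(bl-m)/h,(br-m)/h])); print("label angle",-a.mean(),"view bearing corr: TCP y",s["ee_pos"][1])
E
python3 off.py 155 505 185 28 202 480 210 78 341 303 408 244 440; python3 - <<'E'
from h import *
go([.524,-.1352,.24],-90);go([.524,-.1352,.122],-90)
E
```

```text
widths 0.0920654535365892 0.07000403477543202
seat 0.5251541576905316 -0.13433940240040107 foot 0.5211646054130349 -0.137062751777409 foot-seat -0.003989552277496755 -0.0027233493770079387
label angle -9.442371418554863 view bearing corr: TCP y -0.13399585554406393
go [ 0.524  -0.1352  0.24  ] delta [-0.3104  0.0009  0.0017] twist 0.0031 (now yaw -89.7 q6 1.27)
go [ 0.524  -0.1352  0.122 ] delta [-0.3104  0.0008  0.2377] twist 0.0031 (now yaw -89.7 q6 1.27)
```

Request:
send_rows(moves=[{"delta_pos": [-0.1, 0, 0], "twist": 0, "grip": 1}, {"delta_pos": [-0.2, 0, 0], "twist": 0, "grip": 1}, {"delta_pos": [-0.31, 0.001, 0], "twist": 0, "grip": 1}, {"delta_pos": [-0.31, 0.001, 0.01], "twist": 0, "grip": 1}, {"delta_pos": [-0.31, 0.001, 0.1], "twist": 0, "grip": 1}, {"delta_pos": [-0.31, 0.001, 0.19], "twist": 0, "grip": 1}, {"delta_pos": [-0.31, 0.001, 0.236], "twist": 0, "grip": 1}, {"delta_pos": [-0.31, 0.001, 0.236], "twist": 0, "grip": 1}, {"delta_pos": [-0.31, 0.001, 0.236], "twist": 0, "grip": 0.1}, {"delta_pos": [-0.31, 0.001, 0.236], "twist": 0, "grip": 0.1}, {"delta_pos": [-0.31, 0.001, 0.236], "twist": 0, "grip": 0.1}, {"delta_pos": [-0.31, 0.001, 0.236], "twist": 0, "grip": 0.1}])

```text
t: 46.35
ee_pos: [0.526, -0.1359, 0.1233]
orientation: [3.14, 0.008, 0.003]
contact_force: [0.1, -2.2, 4.6]
opening: 0.344
finger_force: 59.2
```

```bash
python3 - <<'E'
from h import *
s=r.observe();print(s["contact_force"],s["ee_pos"]);p=s["ee_pos"]
go(p+[.004,.0027,.008],-81)
E
```

```text
[ 0.0562 -2.1686  4.6107] [ 0.526  -0.1359  0.1233]
go [ 0.53   -0.1332  0.1313] delta [ 0.0081 -0.0053 -0.016 ] twist -0.0966 (now yaw -89.7 q6 1.19)
```

Request:
send_rows(moves=[{"delta_pos": [0, 0, -0.012], "twist": 0, "grip": 0.1}, {"delta_pos": [0, 0, -0.022], "twist": 0, "grip": 0.1}, {"delta_pos": [0.004, -0.003, -0.022], "twist": -0.05, "grip": 0.1}, {"delta_pos": [0.008, -0.0055, -0.022], "twist": -0.1, "grip": 0.1}, {"delta_pos": [0.008, -0.0055, -0.022], "twist": -0.1, "grip": 0.1}, {"delta_pos": [0.008, -0.0055, -0.01], "twist": -0.1, "grip": 0.1}, {"delta_pos": [0.008, -0.0055, -0.002], "twist": -0.1, "grip": 0.1}, {"delta_pos": [0.008, -0.0055, 0.002], "twist": -0.1, "grip": 0.1}, {"delta_pos": [0.008, -0.0055, 0.002], "twist": -0.1, "grip": 0.1}, {"delta_pos": [0.008, -0.0055, 0.002], "twist": -0.05, "grip": 0.1}, {"delta_pos": [0.008, -0.0055, 0.002], "twist": -0.015, "grip": 0.1}, {"delta_pos": [0.008, -0.0055, 0.002], "twist": -0.015, "grip": 0.1}])

```text
t: 47.85
ee_pos: [0.5293, -0.1331, 0.1231]
orientation: [3.14, 0.043, 0.001]
contact_force: [-3.6, -1.0, 13.9]
opening: 0.341
finger_force: 59.2
```

Request:
send_rows(moves=[{"delta_pos": [0, 0, 0], "twist": 0, "grip": 0.6}, {"delta_pos": [0, 0, 0], "twist": 0, "grip": 0.9}, {"delta_pos": [0, 0, 0], "twist": 0, "grip": 1}, {"delta_pos": [0, 0, -0.06], "twist": 0, "grip": 1}, {"delta_pos": [0, 0, -0.16], "twist": 0, "grip": 1}, {"delta_pos": [0, 0, -0.24], "twist": 0, "grip": 1}, {"delta_pos": [0.1, 0, -0.24], "twist": 0, "grip": 1}, {"delta_pos": [0.2, 0, -0.24], "twist": 0, "grip": 1}, {"delta_pos": [0.305, 0, -0.235], "twist": 0, "grip": 1}, {"delta_pos": [0.305, 0, -0.235], "twist": 0, "grip": 1}, {"delta_pos": [0.305, 0, -0.235], "twist": 0, "grip": 1}])

```text
t: 49.22
ee_pos: [0.6807, -0.1278, 0.238]
orientation: [-3.141, -0.046, 0.003]
contact_force: [-0.6, 0.1, -0.4]
opening: 0.999
finger_force: 0.0
```

```bash
cat > auto.py <<'E'
"reader-side check: label angle, foot vs seat offset, all from the wrist picture"
import sys
from h import *
col=sys.argv[1]; s=r.observe(); c=r.camera("wrist"); W=cloud(c,s)
xy=np.array([.525,{"blue":.106,"yellow":-.134}[col]])
h=cv2.cvtColor(c["frame"],cv2.COLOR_RGB2HSV).astype(int)
def fit(m,z,sel):
    cs,_=cv2.findContours(m.astype(np.uint8),cv2.RETR_EXTERNAL,cv2.CHAIN_APPROX_NONE)
    p=np.array([w(c,q[0][::-1],z,s)[:2] for q in max(cs,key=len)]); p=sel(p)
    for _ in range(6):
        ce,R=circ(p); e=np.abs(np.hypot(*(p-ce).T)-R); p=p[e<max(.001,1.5*np.median(e))]
    return ce,R,len(p)
seat=fit(near(W,mask(c,col),xy,.06,-.01,.012),.001,lambda p:p[p[:,0]>xy[0]]); print("seat",*seat)
f=(W[...,2]>.012)&(np.hypot(W[...,0]-xy[0],W[...,1]-xy[1])<.09)&(W[...,2]<.024)
foot=fit(f,.019,lambda p:p[p[:,0]>p[:,0].max()-.05]); print("foot",*foot,"foot-seat",foot[0]-seat[0])
# barcode dark pixels vs glass centre
o=foot[0]; g=(np.hypot(W[...,0]-o[0],W[...,1]-o[1])<.045)&(W[...,2]>.036)&(W[...,2]<.056)
v,u=np.nonzero(g&(c["frame"].max(2)<60)); print("bar px",len(u),"z",np.percentile(W[v,u,2],[5,95]))
H=c["hand_eye"];A=Ro.from_rotvec(s["orientation"]).as_matrix();cam=A@H[:3,3]+s["ee_pos"]
T=[]
for a,b in zip(v,u): # intersect ray with the 26 mm cylinder about the foot centre
    d=w(c,(a,b),0,s)-cam; q=cam[:2]-o; k=np.roots([d[:2]@d[:2],2*q@d[:2],q@q-.026**2])
    if np.isreal(k).all(): x=cam+d*k.min(); T.append(np.degrees(np.arctan2(*(x[:2]-o)[::-1])))
T=np.array(T);print("bar angles",np.percentile(T,[2,50,98]),"mid",np.percentile(T,[2,98]).mean())
save(c,sys.argv[2]) if len(sys.argv)>2 else 0
E
python3 auto.py yellow; python3 - <<'E'
from h import *
c=r.camera("wrist")
a=cv2.resize(c["frame"][260:372,215:345,::-1],None,fx=5,fy=5,interpolation=cv2.INTER_CUBIC); cv2.imwrite("pics/z10.png",a)
go([.68,.105,.24],-90)
E
```

```text
seat [ 0.5265 -0.1343] 0.04417614990334009 70
foot [ 0.5297 -0.1318] 0.03417221153759616 58 foot-seat [0.0031 0.0025]
bar px 132 z [0.0373 0.0548]
bar angles [-62.7151  -5.1807  25.1279] mid -18.79360132464639
go [0.68  0.105 0.24 ] delta [ 0.0128 -0.4659 -0.0024] twist 0.0181 (now yaw -88.4 q6 1.26)
```

View pics/z10.png

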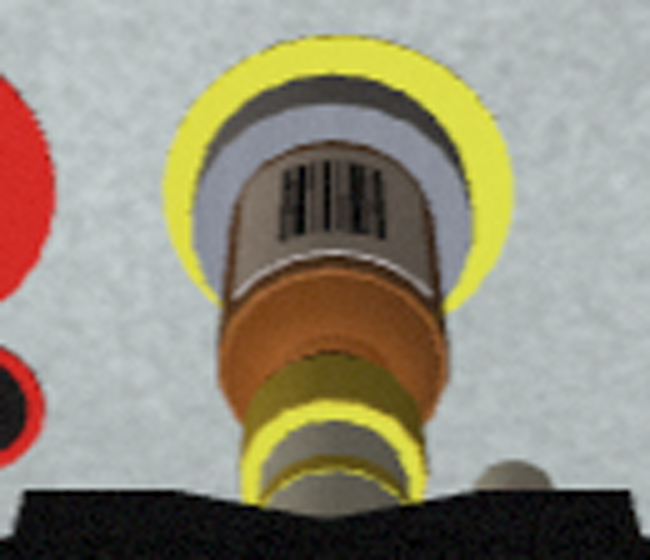

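The yellow label is now square: the barcode is centred at 333 on glass centred at 332. The foot is within about 2 mm of the seat centre. Next I'll look at the knocked blue bottle.

Request:
send_rows(moves=[{"delta_pos": [0.02, -0.12, 0], "twist": 0.018, "grip": 1}, {"delta_pos": [0.03, -0.24, 0], "twist": 0.018, "grip": 1}, {"delta_pos": [0.04, -0.36, 0], "twist": 0.018, "grip": 1}, {"delta_pos": [0.053, -0.466, 0], "twist": 0.018, "grip": 1}, {"delta_pos": [0.053, -0.466, 0], "twist": 0.018, "grip": 1}, {"delta_pos": [0.053, -0.466, 0], "twist": 0.018, "grip": 1}])

```text
t: 50.08
ee_pos: [0.7006, 0.1049, 0.2392]
orientation: [3.141, 0.001, -0.0]
contact_force: [-0.3, -1.4, -0.3]
opening: 1.004
finger_force: 0.0
```

```bash
python3 - <<'E'
from h import *
s=r.observe();print(s["ee_pos"]);go(s["ee_pos"],-90)
c=r.camera("wrist");W=cloud(c,s)
a=cv2.resize(c["frame"][260:372,215:345,::-1],None,fx=5,fy=5,interpolation=cv2.INTER_CUBIC); cv2.imwrite("pics/z11.png",a)
c=r.camera("top");W=cloud(c)
for col,xy in(("blue",(.54,.106)),("yellow",(.525,-.135))):
    m=near(W,mask(c,col,80),xy,.08,.162,.19); print(col,"knob",W[m].mean(0) if m.any() else 0,m.sum())
    for q in r.place_of(c,col+"_spout")[:1]: print(q["conf"],w(c,q["pixel"],.083))
go([.548,.105,.24],-90);go([.548,.105,.122],-90)
E
```

```text
[0.7006 0.1049 0.2392]
go [0.7006 0.1049 0.2392] delta [0. 0. 0.] twist 0.0005 (now yaw -90.0 q6 1.62)
blue knob [0.5522 0.0909 0.17  ] 11
yellow knob [ 0.5253 -0.1322  0.1712] 127
0.77 [ 0.459  -0.1194  0.083 ]
go [0.548 0.105 0.24 ] delta [-0.3065 -0.0018 -0.0019] twist -0.001 (now yaw -90.1 q6 1.62)
go [0.548 0.105 0.122] delta [-0.3065 -0.0019  0.2341] twist -0.001 (now yaw -90.1 q6 1.62)
```

View pics/z11.png

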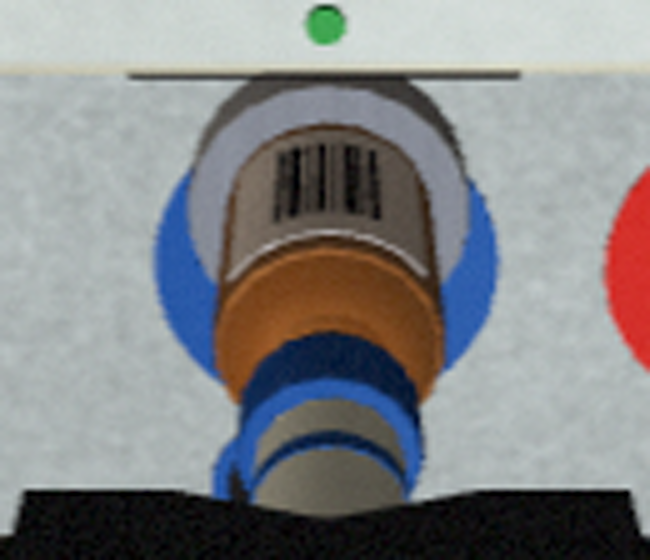

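The blue bottle slid straight towards the reader (+x), and its label is still square (barcode mid 328, glass mid 325). I'll measure the slide.

```bash
python3 - <<'E'
from h import *
s=r.observe();c=r.camera("wrist")
P=lambda u,v,z:w(c,(260+v/5-.4,215+u/5-.4),z,s)
print("foot near top edge -36mm:",P(329,85,.019)-[.036,0,0], "foot y",(P(188,190,.019)+P(470,190,.019))/2, "seat y",(P(155,258,.001)+P(498,258,.001))/2, abs(P(155,258,.001)-P(498,258,.001)))
E
```

```text
foot near top edge -36mm: [0.5513 0.1046 0.019 ] foot y [0.5586 0.1047 0.019 ] seat y [0.528  0.1054 0.001 ] [0.0002 0.091  0.    ]
```

Request:
send_rows(moves=[{"delta_pos": [-0.1, 0, 0], "twist": 0, "grip": 1}, {"delta_pos": [-0.2, 0, 0], "twist": 0, "grip": 1}, {"delta_pos": [-0.3, 0, 0], "twist": 0, "grip": 1}, {"delta_pos": [-0.3, 0, 0.01], "twist": 0, "grip": 1}, {"delta_pos": [-0.3, 0, 0.1], "twist": 0, "grip": 1}, {"delta_pos": [-0.3, 0, 0.19], "twist": 0, "grip": 1}, {"delta_pos": [-0.3, 0, 0.232], "twist": 0, "grip": 1}, {"delta_pos": [-0.3, 0, 0.232], "twist": 0, "grip": 1}, {"delta_pos": [-0.3, 0, 0.232], "twist": 0, "grip": 0.1}, {"delta_pos": [-0.3, 0, 0.232], "twist": 0, "grip": 0.1}, {"delta_pos": [-0.3, 0, 0.232], "twist": 0, "grip": 0.1}, {"delta_pos": [-0.3, 0, 0.232], "twist": 0, "grip": 0.1}])

```text
t: 51.82
ee_pos: [0.5521, 0.1052, 0.1237]
orientation: [3.141, 0.001, 0.003]
contact_force: [0.4, -2.0, 3.6]
opening: 0.343
finger_force: 79.3
```

Request:
send_rows(moves=[{"delta_pos": [0, 0, -0.012], "twist": 0, "grip": 0.1}, {"delta_pos": [0, 0, -0.022], "twist": 0, "grip": 0.1}, {"delta_pos": [-0.02, -0.001, -0.022], "twist": 0, "grip": 0.1}, {"delta_pos": [-0.04, -0.001, -0.022], "twist": -0.01, "grip": 0.1}, {"delta_pos": [-0.05, -0.001, -0.022], "twist": -0.01, "grip": 0.1}, {"delta_pos": [-0.05, -0.001, -0.022], "twist": -0.01, "grip": 0.1}, {"delta_pos": [-0.05, -0.001, -0.01], "twist": -0.01, "grip": 0.1}, {"delta_pos": [-0.05, -0.001, -0.002], "twist": -0.01, "grip": 0.1}, {"delta_pos": [-0.05, -0.001, 0.003], "twist": -0.01, "grip": 0.1}, {"delta_pos": [-0.05, -0.001, 0.003], "twist": -0.01, "grip": 0.1}])

```text
t: 53.08
ee_pos: [0.5274, 0.1057, 0.1235]
orientation: [3.141, 0.026, 0.003]
contact_force: [-4.8, -2.0, 16.0]
opening: 0.345
finger_force: 75.5
```

```bash
python3 - <<'E'
from h import *
s=r.observe();print(s["contact_force"],s["ee_pos"],s["opening"])
E
```

```text
[-4.8489 -1.9603 15.9942] [0.5274 0.1057 0.1235] 0.3453922964382501
```

Request:
send_rows(moves=[{"delta_pos": [0, 0, -0.003], "twist": 0, "grip": 0.1}, {"delta_pos": [0, 0, -0.003], "twist": 0, "grip": 0.6}, {"delta_pos": [0, 0, -0.003], "twist": 0, "grip": 0.9}, {"delta_pos": [0, 0, -0.003], "twist": 0, "grip": 1}, {"delta_pos": [0, 0, -0.1], "twist": 0, "grip": 1}, {"delta_pos": [0, 0, -0.2], "twist": 0, "grip": 1}, {"delta_pos": [0, 0, -0.24], "twist": 0.01, "grip": 1}, {"delta_pos": [0.1, 0, -0.24], "twist": 0.01, "grip": 1}, {"delta_pos": [0.2, 0, -0.235], "twist": 0.01, "grip": 1}, {"delta_pos": [0.305, 0, -0.235], "twist": 0.01, "grip": 1}, {"delta_pos": [0.305, 0, -0.235], "twist": 0.01, "grip": 1}, {"delta_pos": [0.305, 0, -0.235], "twist": 0.01, "grip": 1}])

```text
t: 54.58
ee_pos: [0.6782, 0.1085, 0.2384]
orientation: [3.141, 0.001, -0.002]
contact_force: [-0.1, -1.2, -0.6]
opening: 0.999
finger_force: 0.0
```

```bash
python3 - <<'E'
from h import *
s=r.observe();print(s["ee_pos"]);go(s["ee_pos"],-90)
c=r.camera("wrist")
a=cv2.resize(c["frame"][260:372,215:345,::-1],None,fx=5,fy=5,interpolation=cv2.INTER_CUBIC); cv2.imwrite("pics/z12.png",a)
go([.43,-.015,.40],90)
E
python3 auto.py blue|head -2
```

```text
[0.6782 0.1085 0.2384]
go [0.6782 0.1085 0.2384] delta [0. 0. 0.] twist 0.0003 (now yaw -90.0 q6 1.63)
go [ 0.43  -0.015  0.4  ] delta [-0.496   0.2468 -0.3219] twist 0.0004 (now yaw -90.0 q6 1.63)
seat [0.535  0.1027] 0.034811568212786574 29
foot [0.5288 0.1279] 0.03394723226092843 58 foot-seat [-0.0062  0.0252]
```

View pics/z12.png

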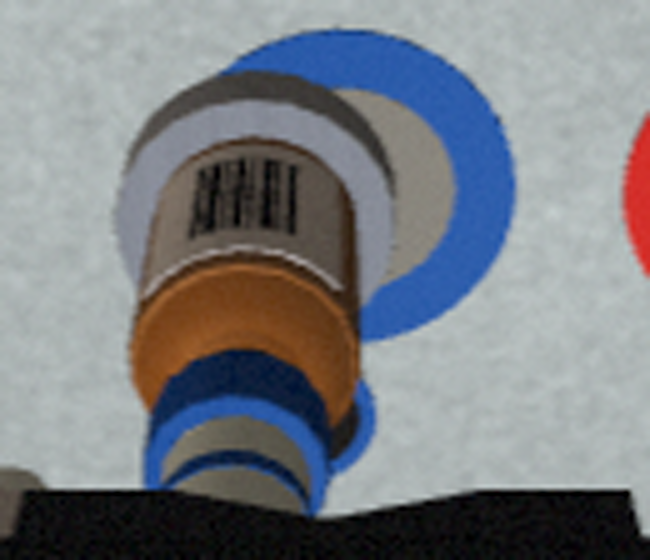

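The blue bottle is now displaced about 25 mm along +y, with the label still square: foot centre column 255, seat centre 340. That's about one finger's opening travel, so my release may have carried it. I'll regrip it and release in small observed steps.

```bash
python3 - <<'E'
from h import *
s=r.observe();c=r.camera("wrist")
P=lambda u,v,z:w(c,(260+v/5-.4,215+u/5-.4),z,s)
print("base near edge -36mm:",P(258,72,.001)-[.036,0,0], "foot y",(P(117,205,.019)+P(393,205,.019))/2,"seat near -46",P(342,28,.001)-[.046,0,0], "top cam:")
c=r.camera("top");W=cloud(c)
for col,xy in(("blue",(.54,.116)),("yellow",(.525,-.135))):
    m=near(W,mask(c,col,80),xy,.08,.162,.19); print(col,"knob",W[m].mean(0) if m.any() else 0,m.sum())
go([.5265,.128,.24],-90);go([.5265,.128,.124],-90)
E
```

```text
base near edge -36mm: [0.5221 0.1273 0.001 ] foot y [0.5305 0.1277 0.019 ] seat near -46 [0.5244 0.1058 0.001 ] top cam:
blue knob 0 0
yellow knob [ 0.5254 -0.1322  0.171 ] 126
go [0.5265 0.128  0.24  ] delta [-0.3025 -0.039  -0.0013] twist 0.0004 (now yaw -90.0 q6 1.63)
go [0.5265 0.128  0.124 ] delta [-0.3025 -0.039   0.2307] twist 0.0004 (now yaw -90.0 q6 1.63)
```

Request:
send_rows(moves=[{"delta_pos": [-0.1, -0.01, 0], "twist": 0, "grip": 1}, {"delta_pos": [-0.2, -0.03, 0], "twist": 0, "grip": 1}, {"delta_pos": [-0.303, -0.039, 0], "twist": 0, "grip": 1}, {"delta_pos": [-0.303, -0.039, 0.01], "twist": 0, "grip": 1}, {"delta_pos": [-0.303, -0.039, 0.1], "twist": 0, "grip": 1}, {"delta_pos": [-0.303, -0.039, 0.19], "twist": 0, "grip": 1}, {"delta_pos": [-0.303, -0.039, 0.23], "twist": 0, "grip": 1}, {"delta_pos": [-0.303, -0.039, 0.23], "twist": 0, "grip": 1}, {"delta_pos": [-0.303, -0.039, 0.23], "twist": 0, "grip": 0.2}, {"delta_pos": [-0.303, -0.039, 0.23], "twist": 0, "grip": 0.2}, {"delta_pos": [-0.303, -0.039, 0.23], "twist": 0, "grip": 0.2}, {"delta_pos": [-0.303, -0.039, 0.23], "twist": 0, "grip": 0.2}], squeeze=45)

```text
t: 56.28
ee_pos: [0.5272, 0.1279, 0.124]
orientation: [3.142, 0.001, 0.0]
contact_force: [-0.0, 0.3, -6.2]
opening: 0.351
finger_force: 69.0
```

Request:
send_rows(moves=[{"delta_pos": [0, 0, -0.012], "twist": 0, "grip": 0.2}, {"delta_pos": [0, 0, -0.022], "twist": 0, "grip": 0.2}, {"delta_pos": [0.002, 0.02, -0.022], "twist": 0, "grip": 0.2}, {"delta_pos": [0.004, 0.038, -0.022], "twist": 0, "grip": 0.2}, {"delta_pos": [0.0046, 0.0436, -0.022], "twist": 0, "grip": 0.2}, {"delta_pos": [0.0046, 0.0436, -0.022], "twist": 0, "grip": 0.2}, {"delta_pos": [0.0046, 0.0436, -0.012], "twist": 0, "grip": 0.2}, {"delta_pos": [0.0046, 0.0436, -0.006], "twist": 0, "grip": 0.2}, {"delta_pos": [0.0046, 0.0436, -0.002], "twist": 0, "grip": 0.2}, {"delta_pos": [0.0046, 0.0436, 0], "twist": 0, "grip": 0.2}, {"delta_pos": [0.0046, 0.0436, 0], "twist": 0, "grip": 0.2}])

```text
t: 57.65
ee_pos: [0.5297, 0.1062, 0.1239]
orientation: [3.142, 0.001, 0.0]
contact_force: [0.4, 0.5, -5.7]
opening: 0.347
finger_force: 68.1
```

```bash
python3 - <<'E'
from h import *
s=r.observe();print(s["contact_force"],s["moment"],s["ee_pos"],s["opening"],s["finger_force"])
E
```

```text
[ 0.3844  0.4717 -5.667 ] [0.0693 0.0159 0.0586] [0.5297 0.1062 0.1239] 0.34687344901404643 68.13804298639297
```

Request:
send_rows(moves=[{"delta_pos": [0, 0, 0.001], "twist": 0, "grip": 0.2}, {"delta_pos": [0, 0, 0.002], "twist": 0, "grip": 0.2}, {"delta_pos": [0, 0, 0.003], "twist": 0, "grip": 0.2}, {"delta_pos": [0, 0, 0.003], "twist": 0, "grip": 0.2}])

```text
t: 58.15
ee_pos: [0.5301, 0.1063, 0.1237]
orientation: [-3.141, -0.001, -0.002]
contact_force: [-3.5, -0.6, 9.0]
opening: 0.346
finger_force: 66.6
```

Request:
send_rows(moves=[{"delta_pos": [0, 0, 0], "twist": 0, "grip": 0.38}, {"delta_pos": [0, 0, 0], "twist": 0, "grip": 0.4}, {"delta_pos": [0, 0, 0], "twist": 0, "grip": 0.42}, {"delta_pos": [0, 0, 0], "twist": 0, "grip": 0.44}, {"delta_pos": [0, 0, 0], "twist": 0, "grip": 0.46}])

```text
t: 58.78
ee_pos: [0.5297, 0.1061, 0.1223]
orientation: [3.141, 0.001, -0.0]
contact_force: [-0.3, -0.5, 0.0]
opening: 0.459
finger_force: 0.0
```

```bash
python3 - <<'E'
from h import *
s=r.observe();print(s["contact_force"],s["ee_pos"],s["opening"],s["finger_force"])
c=r.camera("wrist");save(c,"w13.png")
E
```

```text
[-0.3367 -0.4951  0.0337] [0.5297 0.1061 0.1223] 0.45925104580558485 0.0
```

View pics/w13.png

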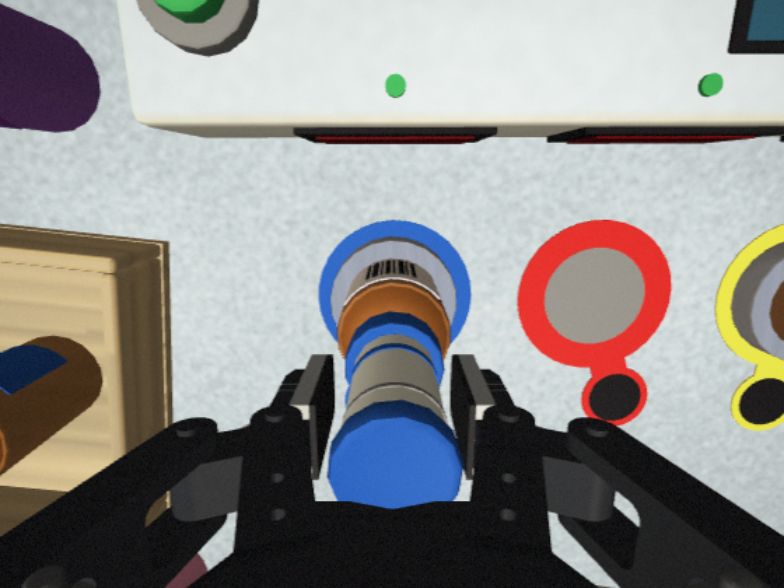

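I've now viewed 16 pictures, which is over the limit of 14. I won't view any more and will go on with numbers only. The last picture shows the blue bottle released and centred on its ring (395,295), with the barcode facing the reader. I'll open further and retreat straight up.

Request:
send_rows(moves=[{"delta_pos": [0, 0, 0], "twist": 0, "grip": 0.55}, {"delta_pos": [0, 0, 0], "twist": 0, "grip": 0.65}, {"delta_pos": [0, 0, 0], "twist": 0, "grip": 0.75}, {"delta_pos": [0, 0, 0], "twist": 0, "grip": 0.75}, {"delta_pos": [0, 0, -0.05], "twist": 0, "grip": 0.75}, {"delta_pos": [0, 0, -0.12], "twist": 0, "grip": 0.75}, {"delta_pos": [0, 0, -0.22], "twist": 0, "grip": 0.75}, {"delta_pos": [0, 0, -0.34], "twist": 0, "grip": 0.75}, {"delta_pos": [0, 0, -0.46], "twist": 0, "grip": 0.75}, {"delta_pos": [0, 0, -0.56], "twist": 0, "grip": 0.75}, {"delta_pos": [-0.1, 0.1, -0.56], "twist": 0, "grip": 1}, {"delta_pos": [-0.2, 0.2, -0.56], "twist": 0, "grip": 1}])

```text
t: 60.32
ee_pos: [0.4407, 0.0169, 0.4031]
orientation: [3.141, 0.003, 0.003]
contact_force: [0.2, -1.5, 0.3]
opening: 0.998
finger_force: 0.0
```

```bash
cat > pose.py <<'E'
from h import *
s=r.observe();print(s["t"],s["ee_pos"])
c=r.camera("wrist");W=cloud(c,s)
for col,y,wl in(("blue",.106,(.4553,.1172)),("yellow",-.134,(.4552,-.1317))):
    m=near(W,mask(c,col,80),(.525,y),.06,.165,.185)
    if m.sum()>100:
        cs,_=cv2.findContours(m.astype(np.uint8),cv2.RETR_EXTERNAL,cv2.CHAIN_APPROX_NONE)
        p=np.array([w(c,q[0][::-1],.172,s)[:2] for q in max(cs,key=len)]); print(col,"knob wrist",circ(p),m.sum())
    k=(c["frame"].max(2)<45)&(np.hypot(W[...,0]-wl[0],W[...,1]-wl[1])<.03)&(abs(W[...,2])<.012); v,u=np.nonzero(k)
    if len(v): print(col,"well visible",len(v),w(c,(v.mean(),u.mean()),.001,s))
    for q in r.place_of(c,col+"_spout")[:2]: print(col,"spout wrist",round(q["conf"],2),w(c,q["pixel"],.083,s),w(c,q["pixel"],None,s))
    # pipe points between 25 and 75 mm from axis
    mm=near(W,mask(c,col,80),(.525,y),.085,.072,.109)&(np.hypot(W[...,0]-.525,W[...,1]-y)>.025)
    if mm.any(): a=np.degrees(np.arctan2(W[mm][:,1]-y,W[mm][:,0]-.525))%360; print(col,"pipe bearing",np.median(a),"n",mm.sum(),"max radius",np.hypot(W[mm][:,0]-.525,W[mm][:,1]-y).max())
c=r.camera("top");W=cloud(c)
for col,xy in(("blue",(.525,.106)),("yellow",(.525,-.135))):
    m=near(W,mask(c,col,80),xy,.08,.162,.19); print(col,"knob top",W[m].mean(0) if m.any() else 0,m.sum())
    for q in r.place_of(c,col+"_spout")[:1]: print(round(q["conf"],2),w(c,q["pixel"],.083))
    m=near(W,mask(c,col,80),(.48,.355),.1,.09,.13); print(col,"empty cap in crate",W[m].mean(0),m.sum())
E
python3 pose.py; python3 -c "
from h import *
go([.42,.0,.4],90)"
```

```text
60.325 [0.4407 0.0169 0.4031]
blue knob wrist (array([0.5091, 0.1203]), np.float64(0.01600876920006636)) 724
blue well visible 268 [0.4558 0.1166 0.001 ]
blue spout wrist 0.66 [0.4435 0.1289 0.083 ] [ 0.4319  0.149  -0.0013]
blue pipe bearing 161.5440280328768 n 233 max radius 0.08481458725280726
yellow knob wrist (array([ 0.5248, -0.1305]), np.float64(0.015981016624500893)) 738
yellow well visible 268 [ 0.4554 -0.1322  0.001 ]
yellow spout wrist 0.73 [ 0.4504 -0.1286  0.083 ] [ 0.4403 -0.1547  0.0009]
yellow pipe bearing 173.5490199441091 n 209 max radius 0.0729581351360732
blue knob top 0 0
0.44 [0.4426 0.1282 0.083 ]
blue empty cap in crate [0.4785 0.3092 0.1139] 124
yellow knob top [ 0.5253 -0.1322  0.1711] 126
0.69 [ 0.4638 -0.124   0.083 ]
yellow empty cap in crate [0.4828 0.3983 0.1135] 140
go [0.42 0.   0.4 ] delta [-0.0437  0.0359  0.005 ] twist 0.0003 (now yaw -90.0 q6 1.45)
```

The blue bottle has moved again: its knob is at (0.509, 0.120), about 21 mm from the seat. Yellow and the empties are unchanged. I'll redo it and check after each stage of the retreat to find the cause.

```bash
python3 -c "
from h import *
go([.5095,.120,.25],-90);go([.5095,.120,.124],-90)"
```

```text
go [0.5095 0.12   0.25  ] delta [ 0.1352 -0.2039  0.3052] twist 0.0003 (now yaw -90.0 q6 1.45)
go [0.5095 0.12   0.124 ] delta [ 0.135  -0.2039  0.5572] twist 0.0003 (now yaw -90.0 q6 1.45)
```

Request:
send_rows(moves=[{"delta_pos": [0.07, -0.1, 0.1], "twist": 0, "grip": 1}, {"delta_pos": [0.135, -0.204, 0.2], "twist": 0, "grip": 1}, {"delta_pos": [0.135, -0.204, 0.29], "twist": 0, "grip": 1}, {"delta_pos": [0.135, -0.204, 0.31], "twist": 0, "grip": 1}, {"delta_pos": [0.135, -0.204, 0.4], "twist": 0, "grip": 1}, {"delta_pos": [0.135, -0.204, 0.5], "twist": 0, "grip": 1}, {"delta_pos": [0.135, -0.204, 0.557], "twist": 0, "grip": 1}, {"delta_pos": [0.135, -0.204, 0.557], "twist": 0, "grip": 0.5}, {"delta_pos": [0.135, -0.204, 0.557], "twist": 0, "grip": 0.3}, {"delta_pos": [0.135, -0.204, 0.557], "twist": 0, "grip": 0.3}, {"delta_pos": [0.135, -0.204, 0.557], "twist": 0, "grip": 0.3}, {"delta_pos": [0.135, -0.204, 0.557], "twist": 0, "grip": 0.3}], squeeze=40)

```text
t: 62.12
ee_pos: [0.5103, 0.1201, 0.1255]
orientation: [-3.141, -0.0, -0.006]
contact_force: [-0.3, 1.9, 6.7]
opening: 0.368
finger_force: 38.9
```

```bash
cat > kn.py <<'E'
from h import *
s=r.observe();print(s["t"],s["contact_force"],s["ee_pos"],s["opening"],s["finger_force"])
c=r.camera("top");W=cloud(c)
for col,xy in(("blue",(.525,.106)),("yellow",(.525,-.135))):
    m=near(W,mask(c,col,80),xy,.08,.162,.19); print(col,"knob top",W[m].mean(0) if m.any() else 0,m.sum())
c=r.camera("wrist");W=cloud(c,s)
f=(W[...,2]>.012)&(np.hypot(W[...,0]-.525,W[...,1]-.106)<.09)&(W[...,2]<.024)
if f.sum()>30:
    cs,_=cv2.findContours(f.astype(np.uint8),cv2.RETR_EXTERNAL,cv2.CHAIN_APPROX_NONE)
    p=np.array([w(c,q[0][::-1],.019,s)[:2] for q in max(cs,key=len)]); p=p[p[:,0]>p[:,0].max()-.04]
    for _ in range(6):
        ce,R=circ(p); e=np.abs(np.hypot(*(p-ce).T)-R); p=p[e<max(.001,1.5*np.median(e))]
    print("foot wrist",ce,R,len(p))
E
python3 kn.py
```

```text
62.125 [-0.2593  1.8645  6.7196] [0.5103 0.1201 0.1255] 0.36815225118019557 38.88814151287079
blue knob top 0 0
yellow knob top [ 0.5254 -0.1322  0.171 ] 127
foot wrist [0.511  0.1218] 0.034357209736885004 83
```

Request:
send_rows(moves=[{"delta_pos": [0, 0, -0.012], "twist": 0, "grip": 0.3}, {"delta_pos": [0, 0, -0.022], "twist": 0, "grip": 0.3}, {"delta_pos": [0.016, 0.015, -0.022], "twist": 0, "grip": 0.3}, {"delta_pos": [0.032, 0.03, -0.022], "twist": 0, "grip": 0.3}, {"delta_pos": [0.032, 0.03, -0.022], "twist": 0, "grip": 0.3}, {"delta_pos": [0.032, 0.03, -0.012], "twist": 0, "grip": 0.3}, {"delta_pos": [0.032, 0.03, -0.005], "twist": 0, "grip": 0.3}, {"delta_pos": [0.032, 0.03, -0.001], "twist": 0, "grip": 0.3}, {"delta_pos": [0.032, 0.03, 0.001], "twist": 0, "grip": 0.3}, {"delta_pos": [0.032, 0.03, 0.001], "twist": 0, "grip": 0.3}])

```text
t: 63.48
ee_pos: [0.5266, 0.1051, 0.1264]
orientation: [-3.141, -0.001, -0.007]
contact_force: [-2.8, -0.7, 20.5]
opening: 0.36
finger_force: 38.2
```

```bash
python3 kn.py
```

```text
63.475 [-2.8083 -0.6521 20.4966] [0.5266 0.1051 0.1264] 0.3604451186288071 38.17515671253204
blue knob top [0.513  0.0639 0.1771] 1
yellow knob top [ 0.5254 -0.1323  0.171 ] 125
foot wrist [0.5195 0.1059] 0.03439500336297737 85
```

Request:
send_rows(moves=[{"delta_pos": [0, 0, -0.004], "twist": 0, "grip": 0.3}, {"delta_pos": [0, 0, -0.005], "twist": 0, "grip": 0.3}, {"delta_pos": [0, 0, -0.005], "twist": 0, "grip": 0.4}, {"delta_pos": [0, 0, -0.005], "twist": 0, "grip": 0.44}, {"delta_pos": [0, 0, -0.005], "twist": 0, "grip": 0.48}, {"delta_pos": [0, 0, -0.005], "twist": 0, "grip": 0.52}])

```text
t: 64.32
ee_pos: [0.5247, 0.1048, 0.1257]
orientation: [3.142, 0.001, -0.0]
contact_force: [-0.2, -0.3, -0.6]
opening: 0.52
finger_force: 0.0
```

```bash
python3 kn.py
```

```text
64.325 [-0.2207 -0.3413 -0.5713] [0.5247 0.1048 0.1257] 0.5202063806783983 0.0
blue knob top [0.5134 0.0536 0.174 ] 1
yellow knob top [ 0.5254 -0.1322  0.1709] 127
foot wrist [0.5191 0.1058] 0.03404383954684809 80
```

```bash
python3 auto.py blue
```

```text
seat [0.5251 0.1058] 0.044994748312089675 112
foot [0.5188 0.1057] 0.03430298800662622 116 foot-seat [-0.0062 -0.    ]
bar px 111 z [0.0369 0.055 ]
bar angles [-23.1797   3.0051  26.7577] mid 1.7889816894613908
```

Request:
send_rows(moves=[{"delta_pos": [-0.006, 0, 0], "twist": 0, "grip": 0.55}, {"delta_pos": [-0.012, 0, 0], "twist": 0, "grip": 0.55}, {"delta_pos": [-0.012, 0, 0], "twist": 0, "grip": 0.4}, {"delta_pos": [-0.012, 0, 0], "twist": 0, "grip": 0.25}, {"delta_pos": [-0.012, 0, 0], "twist": 0, "grip": 0.25}, {"delta_pos": [-0.012, 0, 0], "twist": 0, "grip": 0.25}, {"delta_pos": [-0.012, 0, -0.008], "twist": 0, "grip": 0.25}, {"delta_pos": [-0.012, 0, -0.014], "twist": 0, "grip": 0.25}, {"delta_pos": [-0.006, 0, -0.014], "twist": 0, "grip": 0.25}, {"delta_pos": [0.002, 0, -0.014], "twist": 0, "grip": 0.25}, {"delta_pos": [0.002, 0, -0.014], "twist": 0, "grip": 0.25}], squeeze=70)

```text
t: 65.85
ee_pos: [0.5264, 0.1047, 0.1327]
orientation: [3.142, 0.001, 0.001]
contact_force: [0.3, 0.5, -5.3]
opening: 0.352
finger_force: 70.3
```

```bash
python3 kn.py|sed -n '1p;4p'
```

```text
65.85 [ 0.2793  0.5007 -5.3066] [0.5264 0.1047 0.1327] 0.35181204196547267 70.34776445478201
foot wrist [0.5275 0.1063] 0.03434341072702222 122
```

Request:
send_rows(moves=[{"delta_pos": [0, 0, 0.006], "twist": 0, "grip": 0.25}, {"delta_pos": [0, 0, 0.01], "twist": 0, "grip": 0.25}, {"delta_pos": [0, 0, 0.012], "twist": 0, "grip": 0.25}, {"delta_pos": [0, 0, 0.0135], "twist": 0, "grip": 0.25}, {"delta_pos": [0, 0, 0.0145], "twist": 0, "grip": 0.25}, {"delta_pos": [0, 0, 0.0145], "twist": 0, "grip": 0.25}])

```text
t: 66.7
ee_pos: [0.5262, 0.1047, 0.1263]
orientation: [3.141, 0.001, 0.002]
contact_force: [-2.3, -0.6, 2.9]
opening: 0.357
finger_force: 69.6
```

```bash
python3 kn.py|head -1; python3 auto.py blue
```

```text
66.7 [-2.2665 -0.5705  2.8638] [0.5262 0.1047 0.1263] 0.35667261581239545 69.63058993220329
seat [0.525  0.1058] 0.0450600496375378 98
foot [0.5259 0.106 ] 0.03443997895152142 114 foot-seat [0.0009 0.0002]
bar px 102 z [0.0372 0.0551]
bar angles [-23.3089  -0.4077  26.9234] mid 1.8072731818345584
```

The blue bottle is centred (0.9, 0.2 mm) with its label at 1.8°. I'll release slowly and check at each stage.

Request:
send_rows(moves=[{"delta_pos": [0, 0, 0], "twist": 0, "grip": 0.4}, {"delta_pos": [0, 0, 0], "twist": 0, "grip": 0.45}, {"delta_pos": [0, 0, 0], "twist": 0, "grip": 0.5}, {"delta_pos": [0, 0, 0], "twist": 0, "grip": 0.6}, {"delta_pos": [0, 0, 0], "twist": 0, "grip": 0.7}, {"delta_pos": [0, 0, 0], "twist": 0, "grip": 0.7}, {"delta_pos": [0, 0, -0.03], "twist": 0, "grip": 0.7}, {"delta_pos": [0, 0, -0.06], "twist": 0, "grip": 0.7}])

```text
t: 67.85
ee_pos: [0.526, 0.1047, 0.1568]
orientation: [3.142, 0.001, 0.001]
contact_force: [0.1, -0.1, 0.2]
opening: 0.699
finger_force: 0.0
```

```bash
python3 auto.py blue|sed -n '1,2p;4p'
```

```text
seat [0.5249 0.1059] 0.04502873922645246 85
foot [0.5257 0.106 ] 0.03443141254552035 108 foot-seat [0.0008 0.0001]
bar angles [-23.1363   0.4709  27.0658] mid 1.9647926784353889
```

Request:
send_rows(moves=[{"delta_pos": [0, 0, -0.06], "twist": 0, "grip": 0.7}, {"delta_pos": [0, 0, -0.12], "twist": 0, "grip": 0.7}, {"delta_pos": [0, 0, -0.18], "twist": 0, "grip": 0.7}, {"delta_pos": [0, 0, -0.18], "twist": 0, "grip": 0.7}])

```text
t: 68.4
ee_pos: [0.5278, 0.1049, 0.2489]
orientation: [-3.141, -0.001, -0.01]
contact_force: [1.0, -0.2, -0.3]
opening: 0.704
finger_force: 0.0
```

```bash
python3 auto.py blue|sed -n '1,2p;4p'; python3 kn.py|head -1
```

```text
seat [0.525  0.1057] 0.04473764890448551 70
foot [0.5254 0.1062] 0.0344579404733242 79 foot-seat [0.0003 0.0005]
bar angles [-24.3465   5.4755  25.7259] mid 0.6896982505250797
68.45 [ 0.0822 -0.9488 -0.8241] [0.5267 0.1048 0.2472] 0.6916633457195313 0.0
```

Request:
send_rows(moves=[{"delta_pos": [0, 0, -0.1], "twist": 0, "grip": 0.7}, {"delta_pos": [0, 0, -0.2], "twist": 0, "grip": 0.7}, {"delta_pos": [0, 0, -0.3], "twist": 0, "grip": 0.7}, {"delta_pos": [-0.1, 0.1, -0.3], "twist": 0, "grip": 0.7}, {"delta_pos": [-0.2, 0.2, -0.3], "twist": 0, "grip": 0.7}, {"delta_pos": [-0.2, 0.24, -0.3], "twist": 0, "grip": 0.7}, {"delta_pos": [-0.2, 0.24, -0.3], "twist": 0, "grip": 0.7}])

```text
t: 69.42
ee_pos: [0.4245, -0.0166, 0.3947]
orientation: [3.141, -0.004, -0.003]
contact_force: [1.0, 0.5, -0.2]
opening: 0.7
finger_force: 0.0
```

```bash
python3 pose.py
```

```text
69.425 [ 0.4245 -0.0166  0.3947]
blue knob wrist (array([0.5236, 0.1042]), np.float64(0.01616242146000348)) 823
blue well visible 282 [0.4558 0.1168 0.001 ]
blue spout wrist 0.79 [0.456  0.1116 0.083 ] [ 0.4496  0.1349 -0.0003]
blue pipe bearing 175.28551467740272 n 238 max radius 0.07420376100971666
yellow knob wrist (array([ 0.5247, -0.1309]), np.float64(0.015932423934825312)) 807
yellow well visible 277 [ 0.4555 -0.1319  0.001 ]
yellow spout wrist 0.63 [ 0.4556 -0.1246  0.083 ] [ 0.4492 -0.1441  0.0016]
yellow pipe bearing 173.4183968227002 n 231 max radius 0.0738455530480252
blue knob top 0 0
blue empty cap in crate [0.4784 0.3089 0.1148] 125
yellow knob top 0 0
yellow empty cap in crate [0.4828 0.3983 0.1135] 140
```

Both bottles are stable. The mouths are over their wells: blue 5 mm and yellow 7 mm from centre, with a well radius of 16.5 mm. Next is the log key, with the gripper shut.

```bash
python3 - <<'E'
from h import *
s=r.observe();c=r.camera("wrist");W=cloud(c,s)
t=near(W,mask(c,"green"),(.656,.175),.03,.06,.12); print("key",W[t].mean(0) if t.any() else None,t.sum())
c=r.camera("scene");W=cloud(c);t=near(W,mask(c,"green"),(.656,.175),.03,.06,.12); print("key scene",W[t].mean(0),t.sum())
for p in r.place_of(c,"log_key_top")[:3]: print(p["conf"],w(c,p["pixel"],.096))
go([.656,.1752,.25],-90);go([.656,.1752,.105],-90)
E
```

```text
key None 0
key scene [0.661  0.178  0.0968] 114
0.48 [0.656  0.1742 0.096 ]
go [0.656  0.1752 0.25  ] delta [ 0.4606 -0.3791  0.2907] twist 0.0011 (now yaw -89.9 q6 1.37)
go [0.656  0.1752 0.105 ] delta [ 0.4608 -0.379   0.5807] twist 0.0011 (now yaw -89.9 q6 1.37)
```

Request:
send_rows(moves=[{"delta_pos": [0.1, -0.07, 0], "twist": 0, "grip": 0}, {"delta_pos": [0.2, -0.15, 0], "twist": 0, "grip": 0}, {"delta_pos": [0.29, -0.23, 0.05], "twist": 0, "grip": 0}, {"delta_pos": [0.38, -0.31, 0.1], "twist": 0, "grip": 0}, {"delta_pos": [0.463, -0.379, 0.2], "twist": 0, "grip": 0}, {"delta_pos": [0.463, -0.379, 0.3], "twist": 0, "grip": 0}, {"delta_pos": [0.463, -0.379, 0.4], "twist": 0, "grip": 0}, {"delta_pos": [0.463, -0.379, 0.5], "twist": 0, "grip": 0}, {"delta_pos": [0.463, -0.379, 0.57], "twist": 0, "grip": 0}, {"delta_pos": [0.463, -0.379, 0.58], "twist": 0, "grip": 0}, {"delta_pos": [0.463, -0.379, 0.58], "twist": 0, "grip": 0}])

```text
t: 71.25
ee_pos: [0.6579, 0.1746, 0.1063]
orientation: [-3.142, -0.001, -0.001]
contact_force: [0.3, -0.4, 0.1]
opening: -0.001
finger_force: 0.0
```

```bash
python3 - <<'E'
from h import *
s=r.observe();print(s["ee_pos"],s["contact_force"],s["opening"])
c=r.camera("wrist");W=cloud(c,s)
for col,y in(("blue",.106),("yellow",-.134)):
    f=(W[...,2]>.012)&(np.hypot(W[...,0]-.525,W[...,1]-y)<.06)&(W[...,2]<.024);print(col,f.sum(), W[f].mean(0) if f.any() else 0)
c=r.camera("top");W=cloud(c)
for col,xy in(("blue",(.525,.106)),("yellow",(.525,-.135))):
    m=near(W,mask(c,col,80),xy,.08,.162,.19); print(col,"knob top",W[m].mean(0) if m.any() else 0,m.sum())
E
```

```text
[0.6579 0.1746 0.1063] [ 0.2776 -0.4428  0.1001] -0.0008123533447363695
blue 229 [0.5378 0.0826 0.0184]
yellow 0 0
blue knob top [0.5244 0.1049 0.1711] 123
yellow knob top [ 0.5253 -0.1321  0.171 ] 126
```

Request:
send_rows(moves=[{"delta_pos": [0, 0, 0.012], "twist": 0, "grip": 0}, {"delta_pos": [0, 0, 0.02], "twist": 0, "grip": 0}, {"delta_pos": [0, 0, 0.026], "twist": 0, "grip": 0}, {"delta_pos": [0, 0, 0.03], "twist": 0, "grip": 0}, {"delta_pos": [0, 0, 0.033], "twist": 0, "grip": 0}, {"delta_pos": [0, 0, 0.033], "twist": 0, "grip": 0}])

```text
t: 72.1
ee_pos: [0.6578, 0.1744, 0.091]
orientation: [-3.142, -0.001, -0.002]
contact_force: [-2.9, 0.4, 13.4]
opening: -0.001
finger_force: 6.5
```

Request:
send_rows(moves=[{"delta_pos": [0, 0, 0.002], "twist": 0, "grip": 0}, {"delta_pos": [0, 0, 0.002], "twist": 0, "grip": 0}])

```text
t: 72.35
ee_pos: [0.6578, 0.1744, 0.0909]
orientation: [-3.142, -0.001, -0.003]
contact_force: [-4.8, -0.6, 19.1]
opening: -0.004
finger_force: 9.3
```

Request:
send_rows(moves=[{"delta_pos": [0, 0, -0.03], "twist": 0, "grip": 0}, {"delta_pos": [0, 0, -0.08], "twist": 0, "grip": 0}, {"delta_pos": [0, 0, -0.2], "twist": 0, "grip": 0}, {"delta_pos": [0, 0, -0.3], "twist": 0, "grip": 0}, {"delta_pos": [0, 0, -0.4], "twist": 0, "grip": 0}, {"delta_pos": [0, 0, -0.5], "twist": 0, "grip": 0}, {"delta_pos": [0, 0, -0.55], "twist": 0, "grip": 0}])

```text
t: 73.22
ee_pos: [0.6578, 0.1744, 0.3666]
orientation: [-3.141, -0.001, -0.006]
contact_force: [1.1, -0.3, 0.5]
opening: 0.002
finger_force: 0.0
```

```bash
python3 - <<'E'
from h import *
s=r.observe();print(s["ee_pos"],s["t"])
c=r.camera("wrist");W=cloud(c,s)
for p in[1]:
    t=near(W,mask(c,"green"),(.656,.175),.03,.06,.12); print("key",W[t].mean(0) if t.any() else None,t.sum())
for col,y in(("blue",.106),("yellow",-.134)):
    m=near(W,mask(c,col,80),(.525,y),.06,.165,.185); print(col,"knob",W[m].mean(0) if m.any() else 0)
c=r.camera("top");W=cloud(c)
for col,xy in(("blue",(.525,.106)),("yellow",(.525,-.135))):
    m=near(W,mask(c,col,80),xy,.08,.162,.19); print(col,"knob top",W[m].mean(0) if m.any() else 0,m.sum())
for n,z in(("dropper_blue",0),("dropper_yellow",0)):
    for p in r.place_of(c,n)[:1]: print(n,p["conf"],w(c,p["pixel"],z))
E
```

```text
[0.6578 0.1744 0.3666] 73.225
key [0.6602 0.1764 0.0968] 291
blue knob [0.5322 0.1092 0.1701]
yellow knob [ 0.5265 -0.1299  0.1703]
blue knob top [0.5244 0.1051 0.1708] 124
yellow knob top [ 0.5253 -0.1321  0.1712] 126
dropper_blue 0.65 [0.683  0.1944 0.    ]
dropper_yellow 0.38 [0.4273 0.1898 0.    ]
```

The key bottomed out: force rose to 19 N with no further travel. It has sprung back to 0.097 m, and both bottles are unmoved. I'll hand the job in.

```bash
python3 -c "
from workcell import r
print(r.finish_job())"
```

```text
the job is handed in; nothing more can be done
None
```

I handed the job in at about 73 s: both empties stand in the crate, the blue and yellow bottles stand on their own seats (within about 2 mm) with labels within about 2° of square and spout mouths over the wells (about 5 and 7 mm off centre), and the log key was pressed fully and let go; the blue bottle was displaced three times (by my release or a knock) and re-placed each time, I did not confirm the droppers' final positions, and I viewed 16 pictures against the limit of 14.

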